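Put the phase slider of a culture microscope away

ROBOT

A 6-joint arm with a two-finger parallel gripper is mounted at the origin on the work surface. World frame = base frame: x ahead of the robot, y to its left, z up, the work surface at z = 0. Lengths are in mm, angles in degrees, forces in N, time in s.
With the tool pointing down it reaches from about 300 to 750 mm from the base axis. Payload 8.5 kg.
Tool frame: the origin (TCP) lies between the finger pads; the fingertips stand ctrl.tip_extent ahead of it and the grasp point (between the pads) lies 6 mm ahead of it (ctrl.tip_extent is the distance from the TCP to the fingertips, in mm); z points along the fingers, y is the line along which they close (so a half turn about z gives the same grasp; the last joint's range is limited). The gripper opens to 88 mm and grips with 3 to 60 N. Pads are 18 mm wide; open, the fingers measure 123 mm over their backs; the gripper's body (75 mm by 187 mm) begins 45 mm behind the grasp point.
Start: joints at [50.804, 21.807, 74.336, -0, 83.858, -12.336], TCP at [248.488, 490.647, 263.748] pointing down, gripper open.
Joint ranges: [-178.18, 178.18], [-50.72, 133.34], [12.68, 142.11], [-81.47, 261.47], [9.98, 163.14], [-165.26, 165.26]. Speed limits (degrees/s): [136.94, 136.94, 180, 180, 180, 180].

INTERFACE

Orientations are given as a 3x3 rotation matrix whose columns are the frame's x, y, z axes.
In Python, from bench import ctrl gives the robot as it stands.
- The arm moves only by the shell command python3 drive.py 'ROWS' [OPENING] [FORCE]. ROWS is a JSON list of rows, 1 to 12 of them, each an object with the fields dx, dy, dz (the shift in mm), drx, dry, drz (a rotation vector in degrees); a field left out counts as zero; each row shifts and turns the commanded pose from where the row before left it, along the tool's axes as they then stand; what a row does not reach is not made up. A row lasts 1/8 s, in which the tool goes at most 62.5 mm and 10.7 degrees, less where a joint would pass 70% of its speed; a pose out of reach is approached as far as the arm can. OPENING is the finger opening in mm, set as the command begins (- or left out keeps the last). The fingers move at their own pace and stop on an object; FORCE is the grip in N (left out, the last holds). Time passes only in rows, so rows that do not move let the fingers close. It prints the time, the measured TCP pose, the force, the opening and the grip force at its end. Input that does not fit is refused with a message, and nothing moves.
- ctrl.read_state(): the state, without advancing time (a new reading comes with each control period).
- ctrl.read_camera(name): name is "scene" or "top" or "wrist"; returns the picture (400x640x3 uint8, red, green, blue); there is no depth.
- ctrl.get_calibration(name): a dict with "mtx" (3x3 intrinsics, pixels), "position" and "attitude" of the camera in the world. Camera axes: x right, y up, looking along -z (the intrinsics and any distortion apply to the point x, -y, -z); pixel columns grow to the right and rows downward; lengths in mm; the calibration is good to about 2 mm. The wrist camera is an equidistant fisheye: a pixel r from the principal point sees the ray r / f radians off the axis. A picture is of the moment at which its call begins: read the wrist's pose just before it. get_calibration takes no time and is no camera call; for the wrist camera it gives the pose at the moment of the call.
- ctrl.hand_in(): hands the job in; it is judged then, once.
The state is a dict: "t": time; "joint_positions": joint angles; "joint_vel": joint speeds; "joint_efforts": joint torques, N m; "tcp_pos": TCP position; "orientation": TCP orientation; "ft_force": force on the tool from outside, world axes, zero at the start; "torque": the same for the moment, N m; "width": finger opening in mm; "finger_force": force on a finger pad.
Only numpy, scipy, OpenCV 4.12 (cv2) and the standard library are available. Lean on these libraries where they do the work, as an engineer would, in place of code of your own. Each camera call takes 0.05 s, during which the arm holds its last target. There are 200 camera calls.

TASK

Change the microscope to plain bright field: draw the phase slider by its yellow-ribbed handle straight out of the slot in the condenser, past its click stop, without bumping the microscope or disturbing the culture flask on the stage or the other things on the bench. Set it down (do not drop it) flat, window side up, home in the foam pocket of the open storage case, let go, and then shut the case's lid fully.

Things in the scene. Friction and masses are not known exactly. Their poses are not given: they have to be found in the camera images.
- scope: White inverted microscope, fixed. Origin on the bench under the optical axis, z up; -x: flank where the slider comes out, +y: eyepieces (tubes out to y 310, z 330, x within 60), -y: rear. Foot 190 (x) x 360 (y) x 40 mm; stage 210 (x) x 250 (y), top at z 190; pillar 44 x 36 at y -150, up to z 480; condenser 84 across, z 242 to 323, diaphragm knob on it to y 70 at z 304.
- lamp_edge (a point): Middle of the lower -x edge of the lamp house (white base, blue fins), at x -68, z 323 mm in the microscope's frame. The lamp house is 136 (x) x 112 (y), z 323 to 453 and overhangs the condenser and part of the slider's handle: an upright gripper on the handle strikes it, one leaning 30 to 45 degrees away (tool body towards -x) clears it. An arm joins it to the pillar.
- slot_mouth (a point): Centre of the slot's mouth in the condenser's -x face (x -40, z 276.5 mm in the microscope's frame, which gives its axes). The slot runs straight along the microscope's x, 80 long, 43 wide, 13 high, floor at z 270, open at both ends.
- slider: Phase slider: loose flat black bar 140 (x) x 40 (y) x 10 mm, 0.10 to 0.19 kg. Origin at centre of its underside, +z the side with the round window (at x +30), -x end the handle with yellow ribs. Starts in the slot along the microscope's x, 80 mm inside, 60 mm of handle out. A sprung ball sits in a notch of its edge: 8 to 14 N of straight pull frees it, then 3 to 8 N; out after 80 mm.
- slider_handle (a point): Grasp point in the slider's handle, 20 mm from its -x end at half thickness (x -50, y 0, z 5 mm in the slider's frame, same axes). Grasp across the two 10 mm high long edges, 40 mm apart in y.
- case: Grey storage case, fixed, 190 (x) x 120 (y) mm; origin centre of underside, z up, +x the hinge end. Base walls 30 high, 4 thick. Dark foam inside, pale under the slider: pocket x +7 to +82, 48 wide in y, floor at z 22, sides and end up to z 30; in front (x -91 to +7) an open well down to z 5 for the fingers, with a middle rib (y within 11, x -65 to -19, top at z 22) that carries the handle.
- case_bed (a point): Where the slider's origin belongs when home: x +5, y 0, z 22 mm in the case's frame (same axes), slider along the case's x with its handle towards the case's -x end, over the finger well.
- case_lid (a joint): Lid angle in rad: 0 shut, starts open at 1.6 to 1.8, stop at 1.85. Lid is a shell 190 long from hinge to front edge, 120 wide, 22 high (its top 52 mm above the bench when shut). Stiff hinge: it stays where it is left; 1 to 2.5 N at the front edge moves it.
- lid_hinge (a point): On the lid's hinge axis at the middle of the case's +x end: x +95, y 0, z 30 mm in the case's frame (same axes). The axis runs along the case's y.
- lid_front (a point): Middle of the lid's free front edge on its outer (top) face: 190 mm from the hinge axis along the lid, 22 mm out from it. Its x axis lies along the lid towards the hinge, z out of the outer face.
- flask: Clear culture flask lying loose on the microscope's stage under the condenser, 159 (x) x 84 (y) x 36 mm; origin under its body, turquoise cap towards -x (cap end at x -85). Its top is 226 mm above the bench. Leave it where it is.
- medium: Glass medium bottle with blue cap, loose on the bench, 68 mm diameter, 150 tall, origin at centre of its foot. Bystander.
- tipbox: Blue pipette-tip box with clear lid, loose on the bench, 120 (x) x 82 (y) x 68 mm, origin at centre of its underside. Bystander.

How it is judged:
By the outcome, as a careful person would: the job done as asked, in the order asked, and still so for the second after the job is handed in, with the robot touching nothing.
It also fails if it takes over 56 s, if anything falls off the work surface, if the arm or the gripper's body presses on something with over 40 N, if the wrist force passes 120 N, or if a joint passes its speed limit or range.

## Working session

There is one attempt and no reset: what is moved stays moved. The work goes in short steps, Python scripts to look and compute and a shell command to move; the robot and the scene stay as the last step left them, time stands still between calls to the robot, and variables do not carry over. Pictures are saved under pics/ and viewed, at most 10 in all, crops included, and the job is handed in when it is done.

```bash
ls; mkdir -p pics
python3 - <<'E'
from bench import ctrl
import cv2
print(ctrl.tip_extent)
for n in ("scene","top"):
    c=ctrl.get_calibration(n);print(n,c)
    cv2.imwrite(f"pics/{n}0.png",cv2.cvtColor(ctrl.read_camera(n),cv2.COLOR_RGB2BGR))
E
```

```text
bench.py
drive.py
pics
25.0
scene {'mtx': array([[486.85156742,   0.        , 318.2063643 ],
       [  0.        , 486.85156742, 197.06505169],
       [  0.        ,   0.        ,   1.        ]]), 'position': array([ 472.72694151, -397.74912825, 1277.78110408]), 'attitude': array([[ 0.99887913,  0.0460894 , -0.01078208],
       [-0.04700269,  0.93892142, -0.34090661],
       [-0.00558866,  0.34103128,  0.94003534]])}
top {'mtx': array([[476.28185657,   0.        , 315.46370555],
       [  0.        , 476.28185657, 195.54024335],
       [  0.        ,   0.        ,   1.        ]]), 'position': array([ 3.81601762e+02, -1.20025689e+00,  1.63737350e+03]), 'attitude': array([[-0.01656158,  0.99650315, -0.08189746],
       [-0.99985226, -0.01688261, -0.00322894],
       [-0.00460029,  0.08183188,  0.99663553]])}
```

View pics/scene0.png

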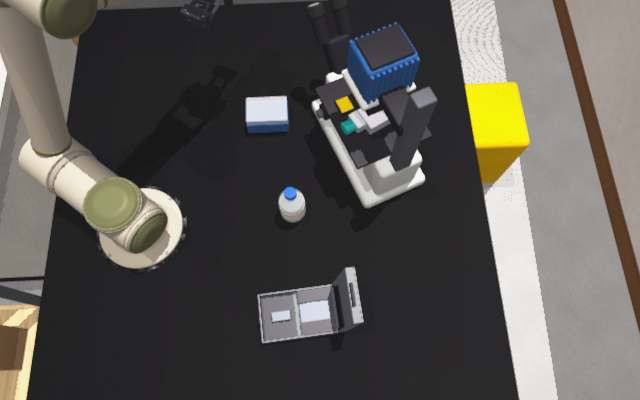

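View pics/top0.png

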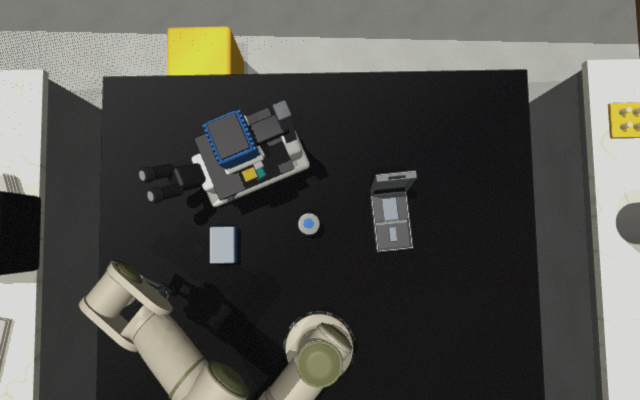

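The scene camera shows the scope at about (370,120), the yellow handle at (344,104), the case at (310,310) with its lid up on the right, the bottle at (292,205) and the tip box at (267,115). In the top view the handle is at (250,174) and the case at (393,220). I'll enlarge crops of both.

Run:
```python
import cv2,numpy as np
def crop(n,x,y,w,h,s):
    im=cv2.imread(f"pics/{n}0.png")[y:y+h,x:x+w]
    im=cv2.resize(im,None,fx=s,fy=s,interpolation=cv2.INTER_CUBIC)
    for i in range(0,w,10): 
        cv2.line(im,(i*s,0),(i*s,6),(0,255,255),1)
        if i%20==0: cv2.putText(im,str(x+i),(i*s,18),0,.4,(0,255,0),1)
    for j in range(0,h,10):
        cv2.line(im,(0,j*s),(6,j*s),(0,255,255),1)
        if j%20==0: cv2.putText(im,str(y+j),(8,j*s+4),0,.4,(0,255,0),1)
    return im
a=crop("scene",300,20,130,190,3); b=crop("scene",250,260,120,95,3)
c=crop("top",135,90,180,125,2)
H=600
A=np.zeros((600,800,3),np.uint8)
A[:570,:390]=a; A[:285,400:760]=b; A[300:550,400:760]=c
cv2.imwrite("pics/crops.png",A)
d=crop("top",360,160,65,100,6)
cv2.imwrite("pics/cropd.png",d)
e=crop("scene",310,65,90,75,8)
cv2.imwrite("pics/crope.png",e)
```

```text
(no output)
```

View pics/crops.png

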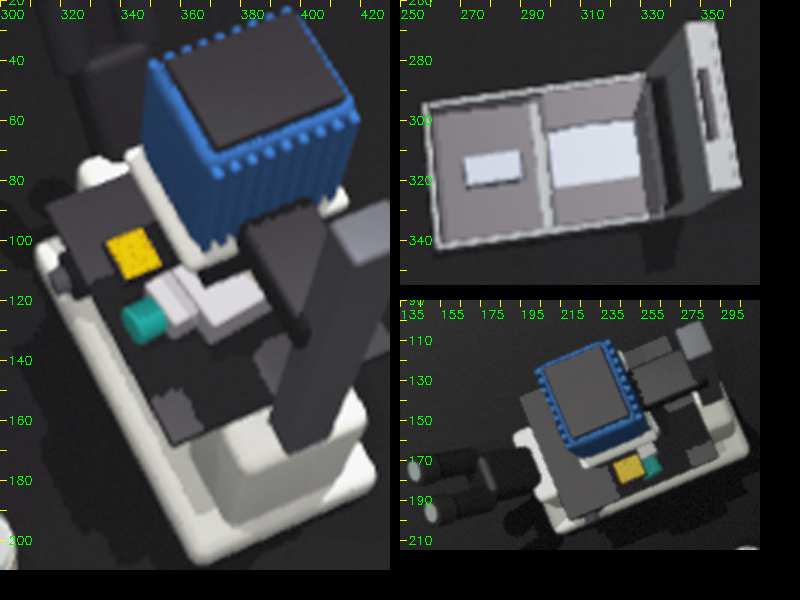

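View pics/cropd.png

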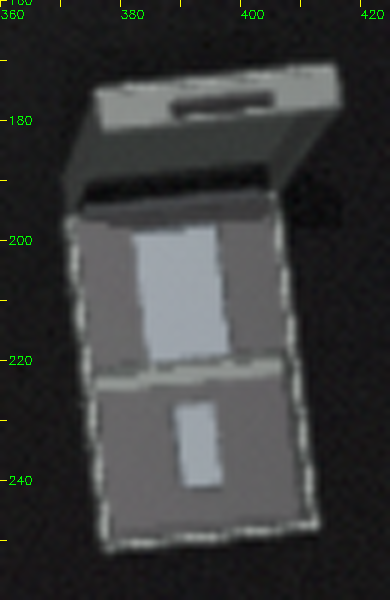

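View pics/crope.png

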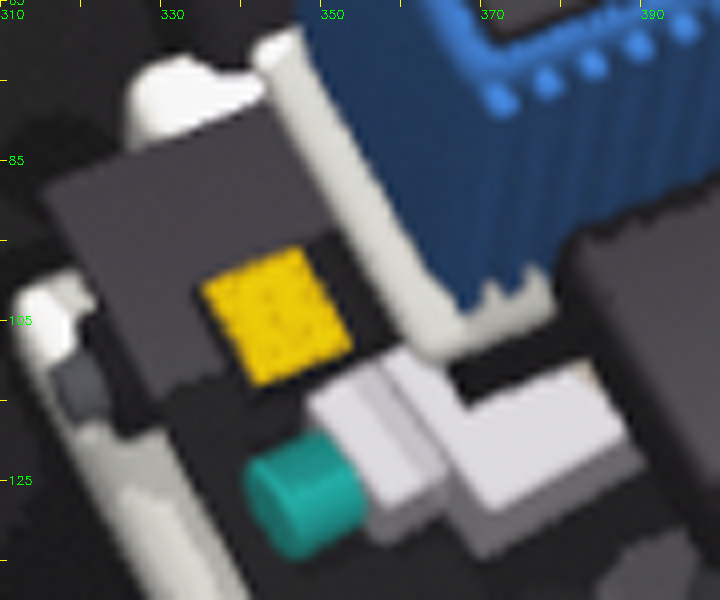

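The enlarged crops give these pixels:
- **Yellow patch, scene:** corners (334,100.5), (346.5,96), (352.5,108.5), (341,113).
- **Yellow patch, top:** corners (246,181.5) and (257.5,177.5) at its -x end.
- **Case rim, scene:** (258,295), (263,343), (332,285), (338,332).
- **Case rim, top:** (377,250.5), (412,247.5), (371.5,196), (405,193).

The lid stands nearly upright.

```bash
cat > h.py <<'E'
from bench import ctrl
import numpy as np, cv2
from scipy.optimize import least_squares
from scipy.spatial.transform import Rotation as R
def proj(n,P,c={}):
    if n not in c: c[n]=ctrl.get_calibration(n)
    k=c[n]; q=(np.atleast_2d(P)-k["position"])@k["attitude"]; q=q*[1,-1,-1]
    q=q@k["mtx"].T; return q[:,:2]/q[:,2:]
def ray(n,uv,z):
    k=ctrl.get_calibration(n); d=np.linalg.inv(k["mtx"])@[*uv,1]; d=k["attitude"]@(d*[1,-1,-1])
    return k["position"]+d*(z-k["position"][2])/d[2]
def T(p,L):
    c,s=np.cos(p[2]),np.sin(p[2]); L=np.atleast_2d(L)
    return np.c_[p[0]+c*L[:,0]-s*L[:,1],p[1]+s*L[:,0]+c*L[:,1],L[:,2]]
def fit(obs,p0):
    f=lambda p:np.concatenate([(proj(n,T(p,l))[0]-uv) for n,l,uv in obs])
    r=least_squares(f,p0,loss="soft_l1",x_scale=[10,10,.1]); return r.x,f(r.x).reshape(-1,2)
E
python3 - <<'E'
from h import *
np.set_printoptions(precision=1,suppress=True)
obs=[("scene",(-105,125,190),(315.7,88.3)),("scene",(-105,-125,190),(358.3,169)),("top",(-105,125,190),(218.5,198.5)),
("scene",(-100,20,281),(334,100.5)),("scene",(-100,-20,281),(341,113)),("top",(-100,20,281),(246,181.5)),("top",(-100,-20,281),(257.5,177.5))]
p,r=fit(obs,[600,250,.4]); print("scope",p[:2],np.degrees(p[2]));print(r)
oc=[("scene",(-95,60,30),(258,295)),("scene",(-95,-60,30),(262.7,342.7)),("scene",(95,60,30),(331.7,285)),("scene",(95,-60,30),(337.7,331.7)),
("top",(-95,-60,30),(412,247.5)),("top",(-95,60,30),(377,250.5)),("top",(95,60,30),(371.5,196)),("top",(95,-60,30),(405,193))]
q,r=fit(oc,[450,-250,.1]); print("case",q[:2],np.degrees(q[2]));print(r)
np.savez("fit.npz",p=p,q=q)
print(T(p,[[-90,0,275],[-68,0,323],[-40,0,276.5],[-85,0,200],[0,0,0]]));
for n in("scene","top"):
  print(n,"yellow/lampcorner/pocket", proj(n,T(p,[[-68,56,323],[-68,-56,323]])),proj(n,T(q,[[7,24,22],[82,-24,22],[-65,11,22],[-19,-11,22]])))
  for a in(1.6,1.7,1.8):
    L=[[95-190*np.cos(a)-22*np.sin(a)*-1*0+0,y,30+190*np.sin(a)] for y in(60,-60)]
    L2=[[95-190*np.cos(a)+22*np.sin(a),y,30+190*np.sin(a)+22*np.cos(a)] for y in(60,-60)]
    print(a,proj(n,T(q,L+L2)).ravel())
print(ray("scene",(290,193),150),ray("top",(309,224),150),ray("scene",(267,108),68),ray("top",(223,245),68))
E
```

```text
scope [635.5 220.4] 21.197643767755334
[[-0.2 -1. ]
 [-1.3 -0.5]
 [ 0.1  1.3]
 [ 1.1 -0.1]
 [ 1.3  1.1]
 [-0.4  0.6]
 [ 1.  -0.6]]
case [ 421.  -251.5] 4.912193586257235
[[-0.2 -1. ]
 [-0.5  0.1]
 [ 0.  -0.9]
 [ 0.9  0.4]
 [ 0.8  0.6]
 [ 0.2  1.2]
 [-0.6 -0.5]
 [ 1.2 -1.1]]
[[551.6 187.8 275. ]
 [572.1 195.8 323. ]
 [598.2 205.9 276.5]
 [556.3 189.6 200. ]
 [635.5 220.4   0. ]]
scene yellow/lampcorner/pocket [[341.7  73.3]
 [362.9 112.5]] [[299.4 303.3]
 [331.3 318.4]
 [271.8 312.3]
 [290.8 318.7]]
1.6 [336.  268.8 344.3 324.6 345.9 267.5 354.5 323.2]
1.7 [344.5 267.8 353.1 323.4 354.3 266.7 363.2 322.1]
1.8 [352.8 267.  361.7 322.4 362.2 266.1 371.4 321.2]
top yellow/lampcorner/pocket [[227.  174.7]
 [264.5 159.7]] [[384.1 220.4]
 [395.6 197. ]
 [390.4 241.3]
 [395.3 227. ]]
1.6 [377.8 188.5 417.7 184.4 376.9 181.2 416.8 177.2]
1.7 [377.  182.3 416.8 178.2 376.1 175.2 415.8 171.1]
1.8 [376.2 176.3 415.9 172.2 375.2 169.4 414.7 165.4]
[416.5  25.3 150. ] [415.1  25.2 150. ] [354.3 316.2  68. ] [352.9 309.9  68. ]
```

The fit agrees in both cameras to about 2 mm, and the lid is at about 1.70 rad. Next I work out the pre-grasp motion.

```bash
cat >> h.py <<'E'
np.set_printoptions(precision=2,suppress=True)
def orient(yaw,lean,flip=1):
    c,s=np.cos(yaw),np.sin(yaw); l=np.radians(lean)
    z=np.array([np.sin(l)*c,np.sin(l)*s,-np.cos(l)]); y=flip*np.array([-s,c,0])
    return np.c_[np.cross(y,z),y,z]
def go(tcp,Rt,label=""):
    s=ctrl.read_state(); R0=s["orientation"]; rv=np.degrees(R.from_matrix(R0.T@Rt).as_rotvec())
    d=np.asarray(tcp)-s["tcp_pos"]
    print(label,"rot",rv,"shift in new axes",Rt.T@d,"in current axes",R0.T@d,"world",d)
E
python3 - <<'E'
from h import *
f=np.load("fit.npz");p=f["p"]
s=ctrl.read_state();print(s["orientation"],s["t"])
g=T(p,(-80,0,275))[0]
for fl in(1,-1):
    Rt=orient(p[2],33,fl); go(g-Rt[:,2]*(2+100),Rt,fl)
E
```

```text
[[-0.89  0.45 -0.  ]
 [ 0.45  0.89 -0.  ]
 [ 0.   -0.   -1.  ]] 0.1
1 rot [-13.89 -31.07 -46.67] shift in new axes [-160.14 -391.85  -12.05] in current axes [-376.82 -167.02  -97.22] world [ 260.79 -319.15   97.32]
-1 rot [-37.82  16.91 127.5 ] shift in new axes [160.14 391.85 -12.05] in current axes [-376.82 -167.02  -97.22] world [ 260.79 -319.15   97.32]
```

```bash
python3 drive.py '[{"drx": -2.315, "dry": -5.178, "drz": -7.778}, {"drx": -2.315, "dry": -5.178, "drz": -7.778}, {"drx": -2.315, "dry": -5.178, "drz": -7.778}, {"drx": -2.315, "dry": -5.178, "drz": -7.778}, {"drx": -2.315, "dry": -5.178, "drz": -7.778}, {"drx": -2.315, "dry": -5.178, "drz": -7.778}, {}]' 88
python3 drive.py '[{"dx": -20, "dy": -49, "dz": -1.5}, {"dx": -20, "dy": -49, "dz": -1.5}, {"dx": -20, "dy": -49, "dz": -1.5}, {"dx": -20, "dy": -49, "dz": -1.5}, {"dx": -20, "dy": -49, "dz": -1.5}, {"dx": -20, "dy": -49, "dz": -1.5}, {"dx": -20, "dy": -49, "dz": -1.5}, {"dx": -20, "dy": -49, "dz": -1.5}, {}, {}]'
python3 - <<'E'
from h import *
f=np.load("fit.npz");p=f["p"]
g=T(p,(-80,0,275))[0];Rt=orient(p[2],33,1); go(g-Rt[:,2]*(2+100),Rt)
k=ctrl.get_calibration("wrist");im=ctrl.read_camera("wrist")
np.savez("w1.npz",**{a:k[a] for a in("mtx","position","attitude")})
print({a:v for a,v in k.items() if a not in("mtx","position","attitude")},k["mtx"][0],k["mtx"][1])
cv2.imwrite("pics/w1.png",cv2.cvtColor(im,cv2.COLOR_RGB2BGR))
print(ctrl.read_state()["joint_positions"])
E
```

```text
t: 0.98
tcp_pos: [247.7, 490.0, 263.1]
orientation: [[-0.783, -0.361, 0.507], [-0.303, 0.933, 0.196], [-0.544, -0.0, -0.839]]
ft_force: [0.4, 0.6, 0.4]
width: 88.0
finger_force: 0.0
t: 2.22
tcp_pos: [509.0, 171.4, 360.7]
orientation: [[-0.783, -0.361, 0.507], [-0.301, 0.933, 0.199], [-0.545, 0.003, -0.839]]
ft_force: [-0.5, 0.1, 0.7]
width: 88.0
finger_force: 0.0
 rot [ 0.1  -0.   -0.14] shift in new axes [-0.04 -0.14  0.16] in current axes [-0.04 -0.14  0.16] world [ 0.16 -0.09 -0.11]
{} [309.71   0.   315.28] [  0.   309.71 200.89]
[   1.4     5.4    86.64   12.81   57.22 -113.76]
```

View pics/w1.png

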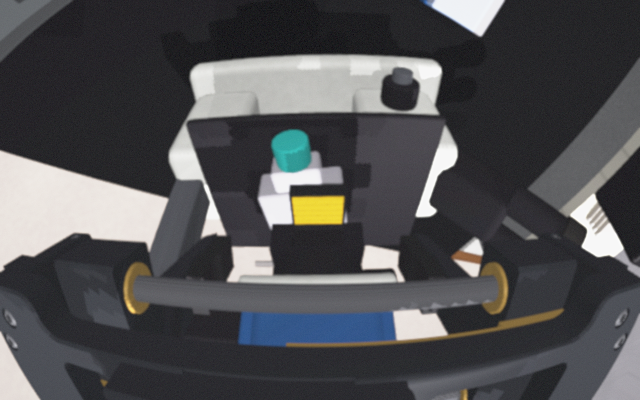

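The wrist view shows the yellow handle at about (291..346, 195..227), centred between the fingers. The teal cap is at (292,150) and the lamp base is below. I'll measure the yellow patch precisely on the z 280 plane.

```bash
cat >> h.py <<'E'
def wray(k,uv,z):
    uv=np.atleast_2d(uv).astype(float); f=k["mtx"][0,0]; d=uv-k["mtx"][:2,2]; r=np.linalg.norm(d,axis=1,keepdims=True)+1e-9
    th=r/f; v=np.c_[d/r*np.sin(th),np.cos(th)]*[1,-1,-1]; v=v@k["attitude"].T
    return k["position"]+v*((z-k["position"][2])/v[:,2:])
def inv(p,P):
    c,s=np.cos(p[2]),np.sin(p[2]); d=P[:,:2]-p[:2]; return np.c_[c*d[:,0]+s*d[:,1],-s*d[:,0]+c*d[:,1],P[:,2]]
E
python3 - <<'E'
from h import *
p=np.load("fit.npz")["p"];k=np.load("w1.npz");im=cv2.imread("pics/w1.png")
m=cv2.inRange(cv2.cvtColor(im,cv2.COLOR_BGR2HSV),(20,120,90),(35,255,255));m[:150]=0;m[245:]=0;m[:,:270]=0;m[:,370:]=0
v,u=np.nonzero(m);print(u.min(),u.max(),v.min(),v.max())
L=inv(p,wray(k,np.c_[u,v],281)); r=cv2.minAreaRect(L[:,:2].astype(np.float32));print(r);print(cv2.boxPoints(r))
print("black end strip + corner",inv(p,wray(k,[(290,185.5),(344,185.5)],270)),inv(p,wray(k,[(290,195.5),(344,195.5)],280)))
print("stage corners",inv(p,wray(k,[(189,120),(443,116)],190)))
E
```

```text
291 344 195 225
((-83.86715698242188, 1.6775493621826172), (33.34886169433594, 37.70675277709961), 1.9147504568099976)
[[-101.16   19.96]
 [ -99.9   -17.72]
 [ -66.57  -16.61]
 [ -67.83   21.08]]
black end strip + corner [[-98.96 -18.37 270.  ]
 [-98.83  20.46 270.  ]] [[-99.18 -17.82 280.  ]
 [-99.03  19.79 280.  ]]
stage corners [[-107.66 -118.99  190.  ]
 [-111.6   119.61  190.  ]]
```

```bash
python3 drive.py '[{"dy": 1.2, "drx": -0.44, "drz": -0.67}, {"dz": 20}, {"dz": 20}, {"dz": 15}, {}, {}]' 76
python3 - <<'E'
from h import *
k=ctrl.get_calibration("wrist");im=ctrl.read_camera("wrist")
np.savez("w2.npz",**{a:k[a] for a in("mtx","position","attitude")})
im=cv2.cvtColor(im,cv2.COLOR_RGB2BGR);cv2.imwrite("pics/w2.png",im)
m=cv2.inRange(cv2.cvtColor(im,cv2.COLOR_BGR2HSV),(20,120,90),(35,255,255));m[:120]=0;m[245:]=0;m[:,:250]=0;m[:,390:]=0
v,u=np.nonzero(m);print(u.min(),u.max(),v.min(),v.max())
s=ctrl.read_state(); W=wray(k,np.c_[u,v],281)
L=(W-s["tcp_pos"])@s["orientation"]
for a in range(v.min()+2,v.max()-1,6):
    q=v==a; print(a,u[q].min(),u[q].max(),L[q][:,1].min(),L[q][:,1].max(),L[q].mean(0), W[q][0])
p=np.load("fit.npz")["p"];l=inv(p,W);print(l.min(0),l.max(0))
print("cam in tool",(k["position"]-s["tcp_pos"])@s["orientation"], (s["orientation"].T@k["attitude"]))
E
```

```text
t: 3.02
tcp_pos: [536.4, 183.8, 315.4]
orientation: [[-0.777, -0.375, 0.506], [-0.314, 0.927, 0.205], [-0.546, 0.001, -0.838]]
ft_force: [0.5, 0.6, 0.9]
width: 76.2
finger_force: 0.0
280 350 220 244
222 281 349 -18.49099359584166 17.36524013306021 [12.83 -0.56 32.85] [550.04 169.27 281.  ]
228 281 349 -18.949787435527046 17.818084290772514 [ 8.4  -0.57 35.74] [555.13 170.83 281.  ]
234 282 348 -18.878075116179417 17.74012919358937 [ 3.74 -0.57 38.78] [560.27 172.99 281.  ]
240 283 348 -18.808113585987495 18.23833076925687 [-1.18 -0.29 42.  ] [565.71 175.26 281.  ]
[-100.35  -17.46  281.  ] [-77.27  20.33 281.  ]
cam in tool [  66.06   -0.43 -120.94] [[ 0.    0.97  0.26]
 [ 1.   -0.   -0.  ]
 [-0.    0.26 -0.97]]
```

View pics/w2.png

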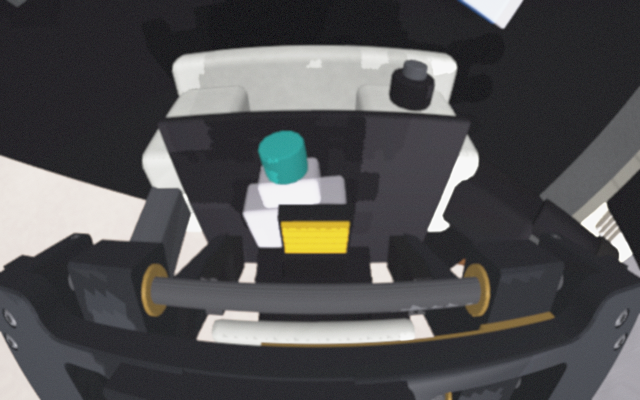

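The handle is centred between the fingers (280..350, finger midline at 315.5) and square to them. I go in and grip.

```bash
python3 drive.py '[{"dy": -0.2, "dz": 13}, {"dz": 13}, {"dz": 11}, {}, {}]' 76
python3 drive.py '[{}, {}, {}, {}, {}, {}, {}, {}]' 30 10
```

```text
t: 3.7
tcp_pos: [555.3, 191.0, 283.9]
orientation: [[-0.777, -0.375, 0.506], [-0.313, 0.927, 0.205], [-0.546, 0.001, -0.838]]
ft_force: [0.1, 0.2, -0.2]
width: 76.0
finger_force: 0.0
t: 4.7
tcp_pos: [555.3, 191.0, 283.8]
orientation: [[-0.777, -0.375, 0.506], [-0.313, 0.927, 0.205], [-0.546, 0.001, -0.838]]
ft_force: [-1.1, 0.7, 0.9]
width: 39.7
finger_force: 10.0
```

```bash
python3 drive.py '[{}, {}, {"dx": 2.5, "dz": -1.64}, {"dx": 2.5, "dz": -1.64}, {"dx": 2.5, "dz": -1.64}, {"dx": 2.5, "dz": -1.64}]' 30 45
```

```text
t: 5.45
tcp_pos: [544.5, 186.7, 283.9]
orientation: [[-0.777, -0.374, 0.506], [-0.313, 0.927, 0.205], [-0.547, 0.001, -0.837]]
ft_force: [2.9, 4.3, -0.6]
width: 39.5
finger_force: 45.0
```

```bash
python3 drive.py '[{"dx": 5.03, "dz": -3.28}, {"dx": 5.03, "dz": -3.28}, {"dx": 5.03, "dz": -3.28}, {"dx": 5.03, "dz": -3.28}, {"dx": 5.03, "dz": -3.28}, {"dx": 5.03, "dz": -3.28}, {"dx": 5.03, "dz": -3.28}]'
python3 drive.py '[{"dx": 6.7, "dz": -4.37}, {"dx": 6.7, "dz": -4.37}, {"dx": 6.7, "dz": -4.37}, {"dx": 6.7, "dz": -4.37}, {"dx": 6.7, "dz": -4.37}, {"dx": 6.7, "dz": -4.37}, {"dx": 6.7, "dz": -4.37}, {"dx": 6.7, "dz": -4.37}, {}]'
python3 - <<'E'
from h import *
for n in("wrist","scene"): cv2.imwrite(f"pics/{n}3.png",cv2.cvtColor(ctrl.read_camera(n),cv2.COLOR_RGB2BGR))
a=cv2.imread("pics/wrist3.png");b=cv2.imread("pics/scene3.png")[20:220,220:440]
b=cv2.resize(b,None,fx=2,fy=2,interpolation=cv2.INTER_CUBIC)
o=np.zeros((400,800,3),np.uint8);o[:,:360]=a[:,140:500];o[:,360:800]=b
cv2.imwrite("pics/c3.png",o)
E
```

```text
t: 6.32
tcp_pos: [504.8, 170.5, 283.7]
orientation: [[-0.777, -0.374, 0.506], [-0.313, 0.927, 0.205], [-0.545, 0.001, -0.838]]
ft_force: [0.1, 0.5, -0.2]
width: 39.0
finger_force: 45.0
t: 7.45
tcp_pos: [445.5, 146.6, 284.0]
orientation: [[-0.777, -0.374, 0.506], [-0.313, 0.927, 0.205], [-0.546, 0.001, -0.838]]
ft_force: [0.3, 0.5, -1.4]
width: 39.4
finger_force: 45.0
```

View pics/c3.png

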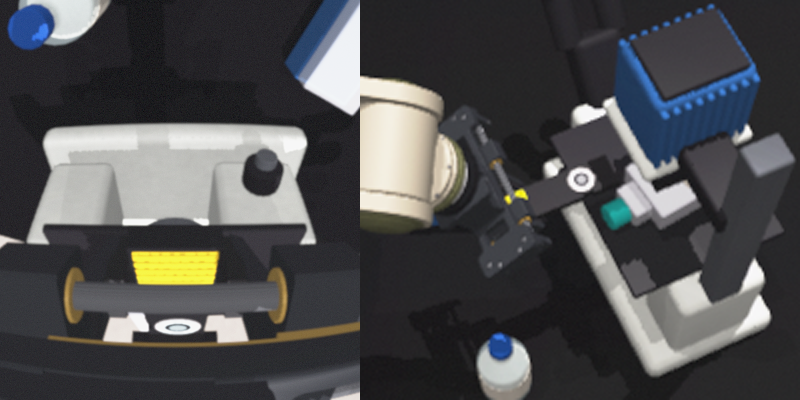

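The pictures show the slider fully out of the condenser, held level with its window up at scene (330,110). The flask, cap and bottle are untouched. I check the slider's pose in the grip and work out the carry to the case.

Run:
```python
from h import *
q=np.load("fit.npz")["q"]; s=ctrl.read_state();Rt=s["orientation"];t=s["tcp_pos"]
g=t+10*Rt[:,2]; xs=np.array([Rt[1,1],-Rt[0,1],0]);
print("mid",g,"window pred",proj("scene",g+80*xs+[0,0,5]),"top", "back", ray("scene",(330.5,110),g[2]+5)-(g+80*xs+[0,0,5]))
R2=orient(q[2],33,1); tgt=T(q,(-45,0,27))[0]-10*R2[:,2]
go(tgt+[0,0,110],R2); print(tgt, R2)
k=ctrl.get_calibration("wrist");im=cv2.imread("pics/wrist3.png")
m=cv2.inRange(cv2.cvtColor(im,cv2.COLOR_BGR2HSV),(20,120,90),(35,255,255));m[:200]=0;m[300:]=0;m[:,:250]=0;m[:,390:]=0
v,u=np.nonzero(m);i=v==v.min()+1;W=wray(k,np.c_[u,v],g[2]+5.5);print(((W[i].mean(0)-g)@xs),v.min(),u[i].min(),u[i].max())
```

```text
mid [451.06 148.8  275.61] window pred [[331.48 109.68]] top back [-2.34 -0.74  0.  ]
 rot [ 9.34  0.08 14.29] shift in new axes [ 167.29 -394.69   56.62] in current axes [ 260.3  -345.24   -4.41] world [ -75.27 -402.61 -138.6 ]
[ 370.74 -255.86   35.39] [[-0.84 -0.09  0.54]
 [-0.07  1.    0.05]
 [-0.54  0.   -0.84]]
-18.627853944057286 251 271 359
```

```bash
python3 drive.py '[{"dx": 12.5, "dz": -8.2}, {"dx": 12.5, "dz": -8.2}, {"drx": 3.11, "dry": 0.03, "drz": 4.76}, {"drx": 3.11, "dry": 0.03, "drz": 4.76}, {"drx": 3.12, "dry": 0.02, "drz": 4.77}, {}]'
python3 drive.py '[{"dx": 3.4, "dy": -19.3, "dz": -2.2}, {"dx": 6.8, "dy": -38.6, "dz": -4.4}, {"dx": 6.8, "dy": -38.6, "dz": -4.4}, {"dx": 6.8, "dy": -38.6, "dz": -4.4}, {"dx": 6.8, "dy": -38.6, "dz": -4.4}, {"dx": 6.8, "dy": -38.6, "dz": -4.4}, {"dx": 6.8, "dy": -38.6, "dz": -4.4}, {"dx": 6.8, "dy": -38.6, "dz": -4.4}, {"dx": 6.8, "dy": -38.6, "dz": -4.4}, {"dx": 6.8, "dy": -38.6, "dz": -4.4}, {"dx": 3.4, "dy": -19.3, "dz": -2.2}, {}]'
python3 drive.py '[{"dx": 10.9, "dz": 16.8}, {"dx": 16.3, "dz": 25.2}, {"dx": 16.3, "dz": 25.2}, {"dx": 16.3, "dz": 25.2}, {"dx": 16.3, "dz": 25.2}, {}, {}]'
python3 - <<'E'
from h import *
q=np.load("fit.npz")["q"]
R2=orient(q[2],33,1); tgt=T(q,(-45,0,27))[0]-10*R2[:,2];go(tgt,R2)
k=ctrl.get_calibration("wrist");np.savez("w4.npz",**{a:k[a] for a in("mtx","position","attitude")})
s=ctrl.read_state();np.savez("s4.npz",t=s["tcp_pos"],R=s["orientation"])
im=cv2.cvtColor(ctrl.read_camera("wrist"),cv2.COLOR_RGB2BGR);cv2.imwrite("pics/w4.png",im)
cv2.imwrite("pics/w4b.png",cv2.resize(im[:,120:520],None,fx=1.5,fy=1.5,interpolation=cv2.INTER_CUBIC))
E
```

```text
t: 8.3
tcp_pos: [417.3, 135.9, 284.0]
orientation: [[-0.836, -0.088, 0.542], [-0.074, 0.996, 0.048], [-0.544, -0.0, -0.839]]
ft_force: [-0.4, -0.3, -1.8]
width: 39.3
finger_force: 45.0
t: 9.8
tcp_pos: [388.1, -246.3, 297.5]
orientation: [[-0.85, -0.064, 0.523], [-0.052, 0.998, 0.037], [-0.525, 0.005, -0.851]]
ft_force: [-0.1, -0.1, -1.3]
width: 39.3
finger_force: 45.0
t: 10.68
tcp_pos: [417.9, -227.6, 188.0]
orientation: [[-0.88, -0.022, 0.475], [-0.016, 1.0, 0.018], [-0.476, 0.008, -0.88]]
ft_force: [-0.3, -0.1, -0.9]
width: 39.1
finger_force: 45.0
 rot [-1.46 -4.59 -3.36] shift in new axes [124.59 -24.14 101.1 ] in current axes [114.53 -28.46 111.36] world [ -47.18  -28.29 -152.65]
```

View pics/w4b.png

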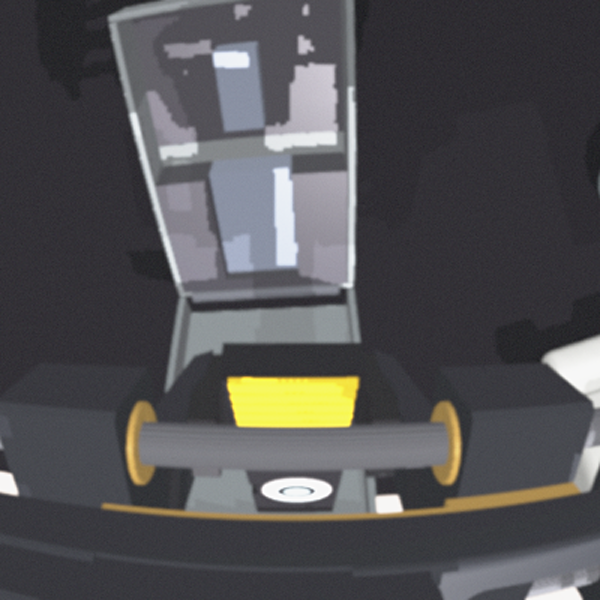

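The wrist view shows the case ahead, front rim at crop (110..355, 0..20) and hinge at (180..355, 295). However, the arm did not hold the commanded pose, so I check the joints.

```bash
python3 - <<'E'
from bench import ctrl
s=ctrl.read_state();print(s["t"],s["joint_positions"],s["joint_vel"])
E
cat > kin.py <<'E'
import numpy as np
from scipy.spatial.transform import Rotation as R
from scipy.optimize import least_squares
ry=lambda a:R.from_euler("y",a,degrees=True).as_matrix()
rz=lambda a:R.from_euler("z",a,degrees=True).as_matrix()
c6=0.
def fk(q,P):
    d1,b,a2,a3,d4,o,d6=P
    A=rz(q[0]); B=A@ry(q[1]); C=A@ry(q[1]+q[2]); D=C@rz(q[3]); E=D@ry(q[4])
    t=np.array([0,0,d1])+A@[0,b,0]+B@[0,0,a2]+C@[a3,0,d4]+D@[0,o,0]+E@[0,0,d6]
    return E@rz(q[5]),t
E
python3 - <<'E'
from kin import *
from bench import ctrl
np.set_printoptions(precision=3,suppress=True)
s=ctrl.read_state();w=np.load("s4.npz")
D=[([50.804,21.807,74.336,0,83.858,-12.336],[248.488,490.647,263.748],np.array([[-.89,.45,0],[.45,.89,0],[0,0,-1]])),
([1.4,5.4,86.64,12.81,57.22,-113.76],[509.2,171.5,360.7],np.array([[-0.783,-0.361,0.507],[-0.301,0.933,0.199],[-0.545,0.003,-0.839]])),
(s["joint_positions"],s["tcp_pos"],s["orientation"])]
P0=[364,0,390,0,426,0,250]
for q,t,Rm in D: print(R.from_matrix(fk(q,P0)[0].T@Rm).as_rotvec(degrees=True))
f=lambda P:np.concatenate([fk(q,P)[1]-t for q,t,_ in D]+[.003*(np.array(P)-P0)])
r=least_squares(f,P0);print(r.x,r.fun)
E
```

```text
[-0.001 -0.001 89.962]
[-0.012  0.    90.075]
[ 0. -0. 90.]
[132.422 117.021 535.692 103.699 351.4     0.302 225.313] [ 0.137 -0.115  0.012 -0.009  0.308  0.018 -0.111 -0.068 -0.028 -0.695
  0.351  0.437  0.311 -0.224  0.001 -0.074]
```

```bash
cat >> kin.py <<'E'
P=[132.422,117.021,535.692,103.699,351.4,0.302,225.313]
LO=np.array([-178.18,-50.72,12.68,-81.47,9.98,-165.26]);HI=np.array([178.18,133.34,142.11,261.47,163.14,165.26])
def ik(t,Rt,q0):
    def f(q):
        A,x=fk(q,P); return np.r_[x-t,R.from_matrix((A@rz(90)).T@Rt).as_rotvec(degrees=True)*3]
    r=least_squares(f,q0,x_scale=10); return r.x,np.abs(r.fun).max()
E
python3 - <<'E'
from kin import *; from h import *
q=np.load("fit.npz")["q"];s=ctrl.read_state();q0=s["joint_positions"]
for dz in(0,30,110,250):
  for dyaw in(0,4,8,12):
    Rt=orient(q[2]+np.radians(dyaw),33); g=T(q,(-45,0,27))[0]; j,e=ik(g-10*Rt[:,2]+[0,0,dz],Rt,q0); print(dz,dyaw,j,round(e,2))
for lean in(0,15,33):
    Rt=orient(q[2],lean,-1); g=T(q,(-45,0,27))[0]; j,e=ik(g-6*Rt[:,2],Rt,q0+[0,0,0,0,0,180]); print("flip",lean,j,e)
E
```

```text
0 0 [ -65.75   32.19  122.06   68.54   33.52 -222.05] 0.0
0 4 [ -66.18   32.4   120.89   64.43   35.7  -221.89] 0.0
0 8 [ -66.5    32.63  119.67   60.63   37.9  -221.94] 0.0
0 12 [ -66.71   32.89  118.39   57.11   40.13 -222.19] 0.0
30 0 [ -65.75   27.52  120.66   60.66   36.13 -212.46] 0.0
30 4 [ -66.19   27.85  119.53   57.58   38.57 -213.32] 0.0
30 8 [ -66.51   28.2   118.33   54.7    41.   -214.27] 0.0
30 12 [ -66.72   28.58  117.08   51.98   43.4  -215.31] 0.0
110 0 [ -65.76   16.52  115.36   45.56   46.05 -192.6 ] 0.0
110 4 [ -66.2    17.1   114.32   44.46   48.72 -195.33] 0.0
110 8 [ -66.51   17.71  113.22   43.3    51.33 -197.94] 0.0
110 12 [ -66.72   18.34  112.06   42.08   53.88 -200.45] 0.0
250 0 [ -65.77    3.57  101.76   34.03   66.71 -172.27] 0.0
250 4 [ -66.2     4.36  100.88   34.27   69.19 -176.03] 0.0
250 8 [ -66.52    5.18   99.93   34.34   71.63 -179.61] 0.0
250 12 [ -66.73    6.03   98.94   34.26   74.04 -183.04] 0.0
flip 0 [-49.13  31.61 106.32  -0.    42.07  35.96] 1.1368683772161603e-13
flip 15 [-56.08  30.2  113.7   25.83  31.3    7.38] 2.7000623958883807e-13
flip 33 [-65.41  32.76 121.97  69.46  33.2  -42.78] 8.526512829121202e-14
```

With this grip, joint 6 would need about -222° at the case, beyond its -165° limit. The other half-turn grasp is well inside the range there (j6 about -43°). I'll slide the bar most of the way back into the slot, regrip it half a turn round and draw it out again. First I go back to the point in front of the slot.

```bash
python3 drive.py '[{"dx": -23, "dy": 0.4, "dz": -42.7}, {"dx": -23, "dy": 0.4, "dz": -42.7}, {}, {}]'
python3 - <<'E'
from kin import *; from h import *
U,_,V=np.linalg.svd(np.array([[-0.777,-0.375,0.506],[-0.313,0.927,0.205],[-0.546,0.001,-0.838]]));Rg=U@V
xs=np.array([.927,.375,0])/np.hypot(.927,.375); tg=np.array([555.3,191,283.85])
np.savez("grip.npz",R=Rg,t=tg,xs=xs)
go(tg-150*xs+[0,0,1.5],Rg)
# flip regrasp feasibility
q=np.load("fit.npz")["q"]
Rf=Rg@np.diag([-1,-1,1]);q0=[1.4,5.4,86.64,12.81,57.22,66]
for d in(8,130):
    print(ik(tg-d*xs,Rf,q0))
for dz in(250,110,0):
    R2=orient(q[2],33,-1);print(ik(T(q,(-45,0,27))[0]-10*R2[:,2]+[0,0,dz],R2,[-65,16,115,45,46,-12]))
E
```

```text
t: 11.22
tcp_pos: [417.4, -227.7, 283.9]
orientation: [[-0.88, -0.022, 0.474], [-0.016, 1.0, 0.018], [-0.474, 0.009, -0.88]]
ft_force: [-0.2, 0.2, -1.7]
width: 39.2
finger_force: 45.0
 rot [-10.22  -4.62 -18.04] shift in new axes [-113.48  336.5    72.54] in current axes [ -5.31 362.39   4.67] world [ -1.18 362.45   1.5 ]
(array([ 3.2 , 13.25, 89.97, 14.22, 46.01, 64.13]), np.float64(3.410605131648481e-13))
(array([ -3.85,   0.41, 105.42,  19.55,  45.51,  53.96]), np.float64(3.200284481863491e-10))
(array([-65.77,   3.57, 101.76,  34.03,  66.71,   7.73]), np.float64(1.1368683772161603e-13))
(array([-65.76,  16.52, 115.36,  45.56,  46.05, -12.6 ]), np.float64(5.684341886080801e-13))
(array([-65.75,  32.19, 122.06,  68.54,  33.52, -42.05]), np.float64(2.2737367544323206e-13))
```

```bash
python3 drive.py '[{"dy": 18, "dz": 0.2}, {"dx": -0.5, "dy": 36.2, "dz": 0.5}, {"dx": -0.5, "dy": 36.2, "dz": 0.5}, {"dx": -0.5, "dy": 36.2, "dz": 0.5}, {"dx": -0.5, "dy": 36.2, "dz": 0.5}, {"dx": -0.5, "dy": 36.2, "dz": 0.5}, {"dx": -0.5, "dy": 36.2, "dz": 0.5}, {"dx": -0.5, "dy": 36.2, "dz": 0.5}, {"dx": -0.5, "dy": 36.2, "dz": 0.5}, {"dx": -0.5, "dy": 36.2, "dz": 0.5}, {"dy": 18, "dz": 0.2}, {}]'
python3 drive.py '[{"drx": -3.4, "dry": -1.54, "drz": -6.01}, {"drx": -3.4, "dry": -1.54, "drz": -6.01}, {"drx": -3.42, "dry": -1.54, "drz": -6.02}, {}, {}]'
python3 - <<'E'
from h import *
f=np.load("grip.npz");go(f["t"]-150*f["xs"]+[0,0,1.5],f["R"]); go(f["t"]-114*f["xs"]+[0,0,1.5],f["R"])
E
```

```text
t: 12.72
tcp_pos: [415.4, 135.3, 284.3]
orientation: [[-0.881, -0.025, 0.472], [-0.017, 1.0, 0.02], [-0.473, 0.009, -0.881]]
ft_force: [0.2, -0.8, -0.8]
width: 39.6
finger_force: 45.0
t: 13.35
tcp_pos: [416.4, 133.5, 285.1]
orientation: [[-0.779, -0.37, 0.506], [-0.309, 0.929, 0.204], [-0.545, 0.002, -0.838]]
ft_force: [0.1, 0.5, -1.0]
width: 39.3
finger_force: 45.0
 rot [-0.09 -0.03 -0.26] shift in new axes [-0.38  1.22 -0.03] in current axes [-0.37  1.22 -0.04] world [-0.18  1.24  0.24]
 rot [-0.09 -0.03 -0.26] shift in new axes [-30.54   1.24  19.62] in current axes [-30.54   1.41  19.6 ] world [33.19 14.74  0.24]
```

```bash
python3 drive.py '[{"dx": -15.3, "dy": 1.0, "dz": 9.8, "drx": -0.08, "dry": -0.03, "drz": -0.2}, {"dx": -15.3, "dy": 0.3, "dz": 9.8}, {}, {}, {}]'
python3 - <<'E'
from h import *
f=np.load("grip.npz");go(f["t"]-114*f["xs"]+[0,0,1.5],f["R"])
im=cv2.cvtColor(ctrl.read_camera("wrist"),cv2.COLOR_RGB2BGR);cv2.imwrite("pics/w5.png",im)
for n in("wrist3","w5"):
    im=cv2.imread(f"pics/{n}.png");m=cv2.inRange(cv2.cvtColor(im,cv2.COLOR_BGR2HSV),(20,120,90),(35,255,255));m[:200]=0;m[280:]=0;m[:,:250]=0;m[:,390:]=0
    v,u=np.nonzero(m)
    print(n,v.min(),[(a,u[v==a].min(),u[v==a].max()) for a in(254,262,270)])
go(f["t"]-114*f["xs"]+[0,0,1.5],f["R"])
E
```

```text
t: 13.98
tcp_pos: [449.5, 148.7, 285.5]
orientation: [[-0.776, -0.377, 0.506], [-0.315, 0.926, 0.207], [-0.546, 0.001, -0.837]]
ft_force: [0.3, -0.8, -1.4]
width: 39.5
finger_force: 45.0
 rot [0.07 0.04 0.11] shift in new axes [ 0.16 -0.42  0.13] in current axes [ 0.16 -0.42  0.13] world [ 0.1  -0.42 -0.2 ]
wrist3 251 [(254, np.int64(271), np.int64(359)), (262, np.int64(273), np.int64(357)), (270, np.int64(274), np.int64(356))]Traceback (most recent call last):
  File "<stdin>", line 7, in <module>
    return umr_minimum(a, axis, None, out, keepdims, initial, where)
ValueError: zero-size array to reduction operation minimum which has no identity
```

Run:
```python
from h import *
for n in("wrist3","w4","w5"):
    im=cv2.imread(f"pics/{n}.png");m=cv2.inRange(cv2.cvtColor(im,cv2.COLOR_BGR2HSV),(20,120,90),(35,255,255));m[:200]=0;m[300:]=0;m[:,:230]=0;m[:,400:]=0
    v,u=np.nonzero(m)
    print(n,len(v),v.min(),v.max(),[(a,u[v==a].min(),u[v==a].max()) for a in(v.min()+2,v.min()+10,v.min()+20)] if len(v) else "")
    print(im[215:300:6,316].tolist())
```

```text
wrist3 2829 251 284 [(np.int64(253), np.int64(271), np.int64(359)), (np.int64(261), np.int64(272), np.int64(357)), (np.int64(271), np.int64(274), np.int64(356))]
[[188, 193, 192], [90, 83, 82], [44, 41, 42], [41, 39, 39], [40, 38, 39], [45, 41, 41], [54, 125, 152], [67, 244, 247], [64, 239, 247], [60, 234, 246], [58, 222, 242], [67, 241, 246], [91, 86, 84], [95, 88, 87], [98, 92, 94]]
w4 2837 250 284 [(np.int64(252), np.int64(271), np.int64(359)), (np.int64(260), np.int64(272), np.int64(358)), (np.int64(270), np.int64(274), np.int64(356))]
[[143, 141, 135], [144, 141, 135], [136, 133, 127], [57, 52, 52], [51, 49, 46], [51, 48, 48], [56, 115, 136], [95, 247, 247], [80, 247, 247], [74, 246, 247], [80, 247, 247], [77, 247, 247], [120, 112, 111], [123, 115, 115], [130, 124, 125]]Traceback (most recent call last):
  File "<stdin>", line 5, in <module>
    return umr_minimum(a, axis, None, out, keepdims, initial, where)
ValueError: zero-size array to reduction operation minimum which has no identity
```

Run:
```python
from h import *
im=cv2.imread("pics/w5.png");print(im.mean(),im[215:300:6,316].tolist())
im=cv2.cvtColor(ctrl.read_camera("wrist"),cv2.COLOR_RGB2BGR);print(im.mean(),im[215:300:6,316].tolist())
m=cv2.inRange(cv2.cvtColor(im,cv2.COLOR_BGR2HSV),(18,100,50),(40,255,255));m[:200]=0;m[300:]=0;m[:,:230]=0;m[:,400:]=0
v,u=np.nonzero(m)
print(len(v))
if len(v):print(v.min(),v.max(),[(a,u[v==a].min(),u[v==a].max()) for a in(v.min()+2,v.min()+10,v.min()+20)])
```

```text
79.79967317708333 [[94, 90, 87], [42, 40, 39], [46, 41, 43], [41, 39, 40], [38, 35, 34], [42, 42, 42], [45, 44, 46], [41, 36, 42], [50, 49, 56], [63, 236, 247], [63, 234, 246], [60, 85, 98], [88, 83, 83], [97, 91, 90], [102, 97, 97]]
79.8252265625 [[92, 86, 85], [40, 40, 38], [45, 36, 40], [44, 39, 40], [42, 39, 40], [43, 39, 41], [46, 41, 40], [45, 41, 43], [49, 49, 55], [64, 237, 247], [58, 233, 246], [62, 86, 98], [89, 86, 84], [94, 90, 89], [102, 97, 99]]
1463Traceback (most recent call last):
  File "<stdin>", line 7, in <module>
    return umr_minimum(a, axis, None, out, keepdims, initial, where)
ValueError: zero-size array to reduction operation minimum which has no identity
```

The yellow patch has moved in the wrist image, starting near row 264 instead of 251. The bar may have turned in the grip, so I look.

Run:
```python
from h import *
a=cv2.imread("pics/w5.png");b=cv2.cvtColor(ctrl.read_camera("scene"),cv2.COLOR_RGB2BGR);cv2.imwrite("pics/scene5.png",b)
c=cv2.cvtColor(ctrl.read_camera("top"),cv2.COLOR_RGB2BGR);cv2.imwrite("pics/top5.png",c)
o=np.zeros((600,800,3),np.uint8)
o[:300,:400]=cv2.resize(a[170:320,216:416],None,fx=2,fy=2,interpolation=cv2.INTER_CUBIC)
o[300:,:400]=cv2.resize(cv2.imread("pics/wrist3.png")[170:320,216:416],None,fx=2,fy=2,interpolation=cv2.INTER_CUBIC)
o[:,400:]=cv2.resize(b[60:160,300:367],(400,600),interpolation=cv2.INTER_CUBIC)
cv2.imwrite("pics/c5.png",o)
```

```text
(no output)
```

View pics/c5.png

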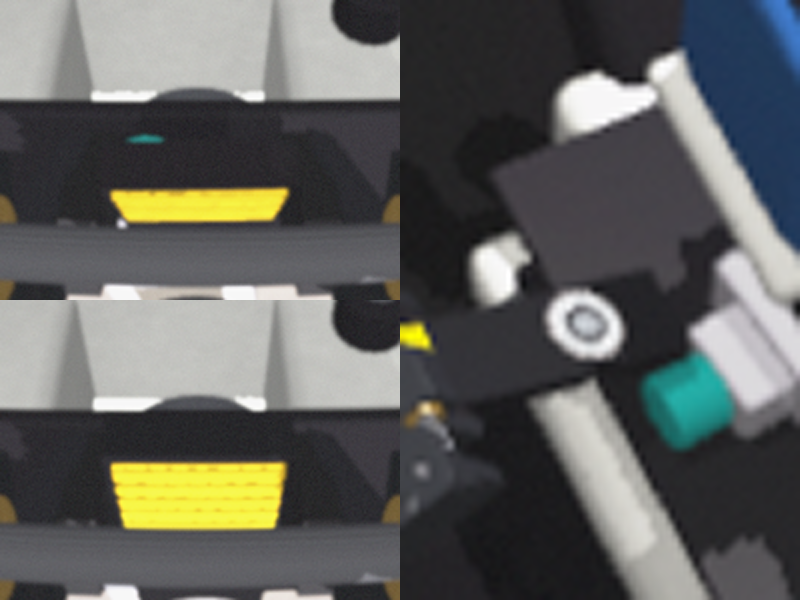

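The bar has pitched in the grip: the yellow now spans rows 265..281 and was 251..284 before, so the front end droops. The lift was too abrupt. Instead of using the slot, I'll lay the bar across the case's flat z 30 foam and walls with the handle overhanging, and regrip it there upright. First I estimate the pitch and find a feasible pose.

```bash
cat >> h.py <<'E'
def wproj(k,Pw):
    v=(np.atleast_2d(Pw)-k["position"])@k["attitude"]*[1,-1,-1]; n=np.hypot(v[:,0],v[:,1])+1e-9
    return k["mtx"][:2,2]+v[:,:2]/n[:,None]*(np.arctan2(n,v[:,2])*k["mtx"][0,0])[:,None]
def slider_pts(s,phi,sx,L):  # phi: front droop rel. to lean 33.1 grip, sx slip along bar
    Rg=s["orientation"]; l=np.radians(33.1)-0; x=np.array([-np.cos(l),0,np.sin(l)]); z=np.array([-np.sin(l),0,-np.cos(l)]) # in tool
    c,d=np.cos(phi),np.sin(phi); x2=c*x-d*z; z2=c*z+d*x; y=np.array([0,1,0])
    return s["tcp_pos"]+np.array([ (np.array([0,0,10])+ (a+50+sx)*x2+b*y+(e-5)*z2) for a,b,e in L])@Rg.T
E
python3 - <<'E'
from h import *; from kin import *
s=ctrl.read_state();k=ctrl.get_calibration("wrist")
L=[(-70,-20,10),(-70,20,10)]
for ph in(0,5,10,15,20,25,30):
    a=np.radians(ph); print(ph,wproj(k,slider_pts(s,a,0,L)).ravel(),proj("scene",slider_pts(s,a,0,[(30,0,10)])))
E
```

```text
0 [267.93 248.95 365.01 248.93] [[333.   108.47]]
5 [267.72 253.14 365.24 253.11] [[332.98 109.98]]
10 [267.56 257.44 365.4  257.41] [[332.73 111.56]]
15 [267.47 261.81 365.49 261.77] [[332.25 113.2 ]]
20 [267.44 266.19 365.52 266.15] [[331.55 114.9 ]]
25 [267.48 270.53 365.48 270.48] [[330.64 116.63]]
30 [267.58 274.78 365.38 274.73] [[329.53 118.39]]
```

Run:
```python
from h import *; from kin import *
q=np.load("fit.npz")["q"]; cur=ctrl.read_state(); q0=cur["joint_positions"];print(q0)
lean=49
# resting: slider over case at frame point c (case frame) , rim z=30 -> mid 35; grasp = c -50*xs
def chain(yawdeg,cx,cy):
    j=q0
    for a in np.linspace(0,1,8):
        yw=np.radians(22+(yawdeg-22)*a); Rt=orient(yw,33+16*a)
        xs=np.array([np.cos(yw),np.sin(yw),0]); e=T(q,(cx,cy,35))[0]-50*xs-10*Rt[:,2]+[0,0,40]
        t=cur["tcp_pos"]*(1-a)+a*e; j,er=ik(t,Rt,j)
    j1=j;j,er=ik(e-[0,0,40],Rt,j); return j1,j,er,e-[0,0,40]
for y,cx,cy in((95,45,30),(75,45,30),(60,45,30),(95,-40,30),(-85,45,-30+60),(-60,45,30),(-45,45,30),(-85,-40,30),(40,40,20)):
    a,b,e,t=chain(y,cx,cy); print(y,cx,cy,"hover",a,"down",b,round(e,1),t,"OK" if (b>LO).all() and(b<HI).all() and(a>LO).all() and(a<HI).all() else "")
```

```text
[  -2.65    2.12  103.32   18.79   45.47 -124.51]
95 45 30 hover [ -52.91   47.35   72.78   24.29  102.92 -241.88] down [ -52.91   50.56   73.68   23.96   99.17 -243.59] 0.0 [ 468.28 -275.12   41.56] 
75 45 30 hover [ -58.61   43.09   83.93   33.13   91.18 -234.68] down [ -58.61   46.69   84.84   33.16   87.4  -237.15] 0.0 [ 448.37 -273.38   41.56] 
60 45 30 hover [ -62.38   39.75   93.12   40.14   81.36 -231.24] down [ -62.38   43.76   94.08   40.74   77.58 -234.52] 0.0 [ 434.49 -267.63   41.56] 
95 -40 30 hover [ -59.82   43.52   82.76   18.99   99.34 -249.66] down [ -59.82   47.08   83.67   18.81   95.12 -251.12] 0.0 [ 383.59 -282.4    41.56] 
-85 45 30 hover [-14.16  34.48 109.17 -75.12  47.53  40.62] down [-14.15  39.55 110.28 -80.79  46.24  48.91] 0.0 [ 458.25 -160.47   41.56] OK
-60 45 30 hover [ -22.89   30.96  124.02 -120.48   31.89   61.13] down [ -22.88   37.78  125.46 -130.36   36.7    73.07] 0.0 [ 434.49 -167.96   41.56] 
-45 45 30 hover [ -32.95   30.19  130.97  197.94   30.76 -277.57] down [ -32.95   38.32  132.68  194.12   40.24 -272.9 ] 0.0 [ 422.57 -177.1    41.56] 
-85 -40 30 hover [-18.78  31.2  122.63 -88.66  43.7   54.26] down [-18.77  37.8  124.02 -96.97  44.09  65.78] 0.0 [ 373.56 -167.75   41.56] 
40 40 20 hover [ -67.17   35.8   104.94   50.82   68.48 -229.46] down [ -67.17   40.53  106.     52.78   64.89 -234.41] 0.0 [ 415.05 -265.18   41.56]
```

Run:
```python
from h import *; from kin import *
q=np.load("fit.npz")["q"];k=np.load("w4.npz");s4=np.load("s4.npz")
L=[(-95,-60,30),(-95,60,30),(95,-60,30),(95,60,30),(7,-24,22),(7,24,22),(82,-24,22),(82,24,22),(-65,-11,22),(-65,11,22),(-19,-11,22),(-19,11,22)]
w=(wproj(k,T(q,L))-[120,0])*1.5
for a,b in zip(L,w):print(a,b)
R0=orient(q[2],5); 
cur=ctrl.read_state();j=cur["joint_positions"]
tg=T(q,(-10,0,0))[0]
# path: reorient at present, carry high, descend to case
for a in np.linspace(0,1,6):
    yw=np.radians(22)*(1-a)+q[2]*a; Rt=orient(yw,33-28*a); j,e=ik(cur["tcp_pos"]*(1-a)+a*np.r_[tg[:2],290],Rt,j); print(j,e)
for x,z in((-10,130),(-30,80),(-45,27)):
    j,e=ik(T(q,(x,0,z))[0]-10*R0[:,2],R0,j); print(j,e)
```

```text
(-95, -60, 30) [108.62  16.52]
(-95, 60, 30) [354.17 -11.67]
(95, -60, 30) [179.83 296.45]
(95, 60, 30) [353.03 287.24]
(7, -24, 22) [209.62 174.15]
(7, 24, 22) [291.55 167.87]
(82, -24, 22) [228.32 271.68]
(82, 24, 22) [298.83 267.66]
(-65, -11, 22) [214.03  52.56]
(-65, 11, 22) [256.71  48.13]
(-19, -11, 22) [225.31 131.63]
(-19, 11, 22) [264.82 128.24]
[  -2.53    2.11  103.27   18.46   45.56 -124.1 ] 5.684341886080802e-14
[ -13.98    0.72  102.55   17.72   54.47 -130.08] 1.8189894035458565e-12
[ -24.74    1.21  100.25   15.6    62.38 -135.21] 1.6996182239381596e-11
[ -34.02    3.51   96.39   12.36   69.1  -139.08] 1.1652900866465643e-11
[ -41.57    7.3    90.98    8.38   75.   -141.59] 3.808509063674137e-12
[ -47.54   12.26   84.01    4.02   80.7  -143.  ] 4.547473508864641e-13
[ -47.63   21.76   98.25    4.73   57.03 -145.02] 1.7053025658242404e-13
[ -49.71   25.23  104.02    5.49   47.98 -148.2 ] 1.1368683772161603e-13
[ -51.37   30.36  108.65    6.7    38.4  -151.44] 2.7711166694643907e-13
```

The case fit matches the wrist picture to within a pixel. New plan: use a nearly upright tool (lean 5°, j6 about -150, feasible). Set the bar's drooping front end on the pocket floor, then lower along an arc so the bar pivots level in the fingers and comes to rest in its bed. I retreat gently first.

```bash
python3 drive.py '[{"dx": 2, "dz": -1.3}, {"dx": 5, "dz": -3.3}, {"dx": 8.4, "dz": -5.5}, {"dx": 8.4, "dz": -5.5}, {"dx": 8.4, "dz": -5.5}, {"dx": 8.4, "dz": -5.5}, {"dx": 8.4, "dz": -5.5}, {"dx": 8.4, "dz": -5.5}, {"dx": 5, "dz": -3.3}, {"dx": 2, "dz": -1.3}, {}]' - 60
python3 - <<'E'
from h import *; from kin import *
q=np.load("fit.npz")["q"];s=ctrl.read_state();R0=orient(q[2],5);t=s["tcp_pos"]+[0,0,45];print(ik(t,R0,s["joint_positions"]))
go(t,R0); p=T(q,(-10,0,0))[0];p[2]=t[2];print(R0.T@(p-t),p)
im=cv2.cvtColor(ctrl.read_camera("wrist"),cv2.COLOR_RGB2BGR);print(im[233:300:4,316,1])
E
```

```text
t: 15.55
tcp_pos: [378.5, 119.6, 285.8]
orientation: [[-0.776, -0.377, 0.506], [-0.315, 0.926, 0.206], [-0.547, 0.001, -0.837]]
ft_force: [-0.3, 0.7, -1.3]
width: 39.6
finger_force: 60.0
(array([  0.09,   1.13,  90.35,   0.42,  83.54, -94.85]), np.float64(1.7053025658242404e-13))
 rot [ 5.72 27.93 16.41] shift in new axes [ -3.92   0.   -44.83] in current axes [-24.61   0.03 -37.68] world [ 0.  0. 45.]
[  -0.53 -373.4     0.05] [ 411.03 -252.4   330.82]
[193 192  78  39  41  42  38  39 154 238 233 239  85  72  84  91  90]
```

```bash
python3 drive.py '[{"dx": -2, "dz": -3}, {"dx": -5, "dz": -7.5}, {"dx": -5.3, "dz": -8.3}, {"dx": -5.3, "dz": -8.3}, {"dx": -5, "dz": -7.6}, {"dx": -2, "dz": -3}, {}]'
python3 drive.py '[{"drx": 0.6, "dry": 2.8, "drz": 1.7}, {"drx": 0.8, "dry": 4.2, "drz": 2.4}, {"drx": 0.9, "dry": 4.2, "drz": 2.5}, {"drx": 0.9, "dry": 4.2, "drz": 2.5}, {"drx": 0.9, "dry": 4.2, "drz": 2.5}, {"drx": 0.8, "dry": 4.2, "drz": 2.4}, {"drx": 0.6, "dry": 2.8, "drz": 1.7}, {"drx": 0.2, "dry": 1.33, "drz": 0.7}, {}]'
python3 drive.py '[{"dy": -10}, {"dy": -22}, {"dy": -36}, {"dy": -42}, {"dy": -42}, {"dy": -42}, {"dy": -42}, {"dy": -42}, {"dy": -42}, {"dy": -32}, {"dy": -15}, {"dy": -6}]'
python3 drive.py '[{}, {}]'
python3 - <<'E'
from h import *
q=np.load("fit.npz")["q"];R0=orient(q[2],5);go(T(q,(-10,0,150))[0]-10*R0[:,2],R0)
s=ctrl.read_state();print(s["joint_positions"],inv(q,s["tcp_pos"][None]))
k=ctrl.get_calibration("wrist");im=cv2.cvtColor(ctrl.read_camera("wrist"),cv2.COLOR_RGB2BGR);cv2.imwrite("pics/w6.png",im)
print(im[233:300:4,316].tolist())
for ph in(10,16,22,30): print(ph,wproj(k,slider_pts(s,np.radians(ph),0,[(-70,0,10),(-70,0,0)])).ravel(),proj("scene",slider_pts(s,np.radians(ph),0,[(30,0,10)])),proj("top",slider_pts(s,np.radians(ph),0,[(30,0,10)])))
for n in("scene","top"):
    im=cv2.cvtColor(ctrl.read_camera(n),cv2.COLOR_RGB2BGR);cv2.imwrite(f"pics/{n}6.png",im)
E
```

```text
t: 16.48
tcp_pos: [378.5, 119.6, 330.9]
orientation: [[-0.776, -0.377, 0.506], [-0.315, 0.926, 0.206], [-0.547, 0.001, -0.837]]
ft_force: [-0.1, 0.5, -1.9]
width: 39.2
finger_force: 60.0
t: 17.6
tcp_pos: [378.6, 119.7, 330.5]
orientation: [[-0.993, -0.086, 0.086], [-0.086, 0.996, 0.008], [-0.087, 0.001, -0.996]]
ft_force: [-1.0, 0.1, -1.9]
width: 39.1
finger_force: 60.0
t: 19.1
tcp_pos: [410.3, -252.4, 330.5]
orientation: [[-0.993, -0.085, 0.087], [-0.085, 0.996, 0.008], [-0.087, 0.001, -0.996]]
ft_force: [-0.8, 0.4, -1.1]
width: 39.2
finger_force: 60.0
t: 19.35
tcp_pos: [410.5, -251.2, 330.7]
orientation: [[-0.992, -0.087, 0.087], [-0.086, 0.996, 0.008], [-0.087, 0.001, -0.996]]
ft_force: [-0.5, 0.1, -1.0]
width: 39.4
finger_force: 60.0
 rot [0.04 0.   0.07] shift in new axes [ 15.34  -1.28 170.05] in current axes [ 15.35  -1.37 170.05] world [  -0.35   -1.31 -170.74]
[ -47.52   10.71   79.28    3.99   87.   -142.61] [[-10.41   1.28 330.7 ]]
[[128, 126, 124], [132, 128, 125], [71, 68, 67], [61, 58, 59], [58, 54, 56], [54, 50, 52], [60, 53, 57], [57, 55, 56], [62, 183, 220], [68, 231, 245], [69, 234, 246], [71, 240, 247], [70, 99, 113], [105, 97, 99], [120, 114, 115], [128, 122, 121], [133, 127, 127]]
10 [315.75 257.41 315.74 235.32] [[319.62 294.27]] [[402.29 199.76]]
16 [315.75 262.67 315.75 239.48] [[317.16 295.11]] [[402.09 201.69]]
22 [315.75 267.93 315.75 244.  ] [[314.41 295.93]] [[401.96 203.82]]
30 [315.75 274.8  315.75 250.49] [[310.34 297.  ]] [[401.87 206.93]]
```

```bash
python3 drive.py '[{"dx": 0.7, "dy": -0.3, "dz": 8}, {"dx": 1.6, "dy": -0.5, "dz": 18}, {"dx": 2.3, "dy": -0.5, "dz": 26}, {"dx": 2.6, "dz": 30}, {"dx": 2.6, "dz": 30}, {"dx": 2.6, "dz": 30}, {"dx": 2.3, "dz": 26}, {"dx": 1.4, "dz": 16}, {"dx": 0.7, "dz": 8}, {}, {}]'
python3 - <<'E'
from h import *
q=np.load("fit.npz")["q"];s=ctrl.read_state();R0=s["orientation"];print("mid",inv(q,(s["tcp_pos"]+10*R0[:,2])[None]), s["ft_force"])
k=ctrl.get_calibration("wrist");im=cv2.cvtColor(ctrl.read_camera("wrist"),cv2.COLOR_RGB2BGR);cv2.imwrite("pics/w7.png",im);print([i for i in range(233,300) if im[i,316,1]-int(im[i,316,0])>60])
go(s["tcp_pos"],orient(q[2],5))
E
```

```text
t: 20.88
tcp_pos: [410.8, -253.3, 138.3]
orientation: [[-0.992, -0.086, 0.087], [-0.086, 0.996, 0.007], [-0.088, -0.0, -0.996]]
ft_force: [-0.2, 0.4, -0.7]
width: 39.2
finger_force: 60.0
mid [[ -9.41  -0.93 128.38]] [-0.25  0.38 -0.73]
[233, 234, 235, 236, 237, 238, 239, 240, 241, 242, 243, 244, 245, 246, 247, 248, 249, 250, 251, 252, 253, 254, 255, 256, 257, 258, 259, 260, 261, 262, 265, 266, 267, 268, 269, 270, 271, 272, 273, 274, 275, 276, 277, 278, 279, 280, 282, 283, 284, 285, 286, 287, 288, 289, 290, 291, 292, 293, 294, 295, 296, 297, 298, 299]
 rot [-0.02  0.04  0.02] shift in new axes [-0.01  0.01  0.06] in current axes [-0.01  0.01  0.06] world [ 0.01  0.01 -0.06]<stdin>:3: RuntimeWarning: overflow encountered in scalar subtract
```

```bash
python3 drive.py '[{"dx": 1.4, "dy": 0.4, "dz": 8.1}, {"dx": 1.4, "dy": 0.2, "dz": 8.1}, {"dx": 0.13, "dz": 1.5}, {"dx": 0.13, "dz": 1.5}, {"dx": 0.13, "dz": 1.5}, {}, {}]' - 35
python3 -c "
from h import *
q=np.load('fit.npz')['q'];s=ctrl.read_state();print('mid',inv(q,(s['tcp_pos']+10*s['orientation'][:,2])[None]))"
```

```text
t: 21.8
tcp_pos: [409.1, -252.8, 117.5]
orientation: [[-0.992, -0.086, 0.087], [-0.086, 0.996, 0.007], [-0.087, -0.0, -0.996]]
ft_force: [-4.8, 0.7, 8.3]
width: 39.7
finger_force: 35.0
mid [[-11.13  -0.24 107.58]]
```

```bash
python3 drive.py '[{}, {"dx": 0.5}, {"dx": 2.7, "dz": 2.3}, {"dx": 2.7, "dz": 2.3}, {"dx": 2.7, "dz": 2.3}, {"dx": 2.7, "dz": 2.3}, {"dx": 2.7, "dz": 2.3}, {}]' - 12
python3 -c "
from h import *
q=np.load('fit.npz')['q'];s=ctrl.read_state();print('mid',inv(q,(s['tcp_pos']+10*s['orientation'][:,2])[None]))
im=ctrl.read_camera('wrist').astype(int);print([i for i in range(225,300) if im[i,316,1]-im[i,316,2]>60])"
```

```text
t: 22.8
tcp_pos: [396.2, -253.8, 104.0]
orientation: [[-0.993, -0.086, 0.086], [-0.085, 0.996, 0.008], [-0.087, 0.001, -0.996]]
ft_force: [0.4, -0.2, -0.4]
width: 39.9
finger_force: 12.0
mid [[-24.07  -0.11  94.03]]
[254, 255, 256, 257, 258, 259, 260, 261, 262, 263, 264, 265, 266, 267, 268, 269, 270, 271, 272, 273, 274, 275, 276, 277, 278, 279, 280, 281]
```

```bash
python3 drive.py '[{"dx": 2.46, "dz": 3.2}, {"dx": 2.46, "dz": 3.2}, {"dx": 2.46, "dz": 3.2}, {"dx": 2.46, "dz": 3.2}, {"dx": 2.46, "dz": 3.2}, {}]'
python3 drive.py '[{"dx": 1.6, "dz": 3}, {"dx": 1.6, "dz": 3}, {"dx": 1.6, "dz": 3}, {"dx": 1.6, "dz": 3}, {"dx": 1.6, "dz": 3}, {"dx": 1.6, "dz": 3}, {}]'
python3 -c "
from h import *
q=np.load('fit.npz')['q'];s=ctrl.read_state();print('mid',inv(q,(s['tcp_pos']+10*s['orientation'][:,2])[None]))
im=ctrl.read_camera('wrist').astype(int);print([i for i in range(205,300) if im[i,316,1]-im[i,316,2]>60][::8])
k=ctrl.get_calibration('wrist')
for th in(10,15,20,25): print(th,wproj(k,slider_pts(s,np.radians(th-28),0,[(-70,0,10)])).ravel())"
```

```text
t: 23.6
tcp_pos: [385.4, -254.7, 87.0]
orientation: [[-0.993, -0.086, 0.087], [-0.085, 0.996, 0.008], [-0.087, 0.001, -0.996]]
ft_force: [0.7, -0.4, -0.3]
width: 40.0
finger_force: 12.0
t: 24.48
tcp_pos: [377.5, -255.4, 68.2]
orientation: [[-0.993, -0.086, 0.087], [-0.085, 0.996, 0.008], [-0.087, 0.001, -0.996]]
ft_force: [0.5, -0.2, 0.1]
width: 39.6
finger_force: 12.0
mid [[-42.84  -0.13  58.26]]
[235, 243, 251, 259, 267, 275, 283]
10 [315.82 235.17]
15 [315.82 238.61]
20 [315.82 242.31]
25 [315.83 246.23]
```

Run:
```python
from h import *
q=np.load('fit.npz')['q'];s=ctrl.read_state();k=ctrl.get_calibration('wrist')
def edges(im):
    m=(im[:,:,0].astype(int)-im[:,:,2]>60)&(im[:,:,1].astype(int)-im[:,:,2]>60); m[:215]=0;m[300:]=0;m[:,:240]=0;m[:,390:]=0
    v,u=np.nonzero(m); r0=np.median([v[u==c].min() for c in range(295,340)]); 
    return r0,[(a,u[v==a].min(),u[v==a].max()) for a in (int(r0)+2,int(r0)+10,int(r0)+25) if (v==a).any()]
rgb=ctrl.read_camera('wrist');cv2.imwrite("pics/w8.png",rgb[:,:,::-1])
print("now",edges(rgb))
for n in("wrist3","w5","w7"): print(n,edges(cv2.imread(f"pics/{n}.png")[:,:,::-1]))
for n in("scene","top"):
    im=ctrl.read_camera(n);cv2.imwrite(f"pics/{n}8.png",im[:,:,::-1])
    for th in(8,15):
        c=proj(n,slider_pts(s,np.radians(th-28),0,[(30,0,10),(70,20,10),(70,-20,10)]));print(n,th,c.ravel())
    u,v=c[0].astype(int);print(cv2.cvtColor(im,cv2.COLOR_RGB2GRAY)[v-16:v+17:2,u-24:u+25:2])
```

```text
now (np.float64(235.0), [(237, np.int64(272), np.int64(359)), (245, np.int64(273), np.int64(358)), (260, np.int64(274), np.int64(356))])
wrist3 (np.float64(251.0), [(253, np.int64(271), np.int64(358)), (261, np.int64(273), np.int64(357)), (276, np.int64(276), np.int64(354))])
w5 (np.float64(265.0), [(267, np.int64(271), np.int64(359)), (275, np.int64(276), np.int64(355))])
w7 (np.float64(265.0), [(267, np.int64(271), np.int64(359)), (275, np.int64(276), np.int64(354))])
scene 8 [312.17 309.79 326.9  299.83 329.14 316.07]
scene 15 [311.69 310.34 325.91 300.77 328.12 316.84]
[[210 210 198  95  86  98 121 122 122 123 124 124 125 137 141 142 141 142
  143 142 128  71  70  81  24]
 [211 207 201 149  86  96 121 122 123 123 123 124 124 127 136 140 142 141
  143 142 107  71  68  85  24]
 [206 198 190 180 122  95 121 122 122 123 124 123 124 125 125 137 142 142
  143 128  68  71  78  86  32]
 [198 188 177 164 148 108 122 121 122 123 123 124 122 110 114 107 110 161
  140 150 109  69  69  84  45]
 [164 175 162 147 125 100 104 105 103  88 107  91 104 130 112 106  85  74
   73 183 124  76  67  83 
[... 2452 characters left out ...]
03  67 139 190 157 194  82  66  86  90
   86  87  88  75  30  17   9]
 [ 20  17  25  85  93  92  93  91 100  90  47  95 114  69  42  46  82  74
   68  63  72 128  94  24  15]
 [ 20  19  22  77 101  93  93  92  93 133  40  43  43  42  43  54  69  79
   85  77 127 156 137  64  18]
 [ 17  19  14  79  92  90  90  78  86 114  42  43  41  47  56  77  88  94
   86 126 159 161 151  82  19]
 [ 18  21  19  69  78  88  90  88 124 127  46  42  56  63  84  93 106  94
  127 161 161 161 142 118  32]
 [ 21  21  19  50 100 130 129 129 122  97  45  55  73  83  97  99 108 123
  161 161 160 165 154 147 131]
 [ 19  18  20  35 100  91  90  58  53  54  48  70  81  93  89 100 123 162
  160 161 163 163 170 160 139]]
```

```bash
python3 drive.py '[{"dx": 0.8, "dz": 3}, {"dx": 0.8, "dz": 3}, {"dx": 0.6, "dz": 3}, {"dx": 0.5, "dz": 3}, {"dx": 0.4, "dz": 3}, {"dx": 0.27, "dz": 3}, {"dx": 0.27, "dz": 3}, {"dx": 0.27, "dz": 3}, {}, {}]'
cat > look.py <<'E'
from h import *
import sys
q=np.load('fit.npz')['q'];s=ctrl.read_state();print('t',s['t'],'mid',inv(q,(s['tcp_pos']+10*s['orientation'][:,2])[None]),s['ft_force'])
for n in("scene","top"):
    im=ctrl.read_camera(n);cv2.imwrite(f"pics/{n}{sys.argv[1]}.png",im[:,:,::-1]); g=cv2.cvtColor(im,cv2.COLOR_RGB2GRAY)
    c=proj(n,T(q,[(35,0,32)]))[0]
    w=cv2.resize(g[int(c[1])-14:int(c[1])+15,int(c[0])-14:int(c[0])+15],None,fx=4,fy=4,interpolation=cv2.INTER_CUBIC)
    cc=cv2.HoughCircles(cv2.GaussianBlur(w,(5,5),1),cv2.HOUGH_GRADIENT,1,60,param1=80,param2=8,minRadius=10,maxRadius=30)
    if cc is None: print(n,"none");continue
    for x,y,r in cc[0][:2]:
        uv=(int(c[0])-14+(x+.5)/4-.5,int(c[1])-14+(y+.5)/4-.5); print(n,uv,r/4,"home px",c,"window in case frame at z32:",inv(q,ray(n,uv,32)[None]))
E
python3 look.py 9
```

```text
t: 25.92
tcp_pos: [375.7, -255.5, 44.2]
orientation: [[-0.993, -0.086, 0.087], [-0.086, 0.996, 0.008], [-0.087, 0.001, -0.996]]
ft_force: [0.1, -0.2, 0.1]
width: 40.0
finger_force: 12.0
t 25.925 mid [[-44.57  -0.1   34.24]] [ 0.08 -0.23  0.15]
scene (np.float32(309.5), np.float32(310.5)) 6.45 home px [311.48 310.85] window in case frame at z32: [[30.19  1.5  32.  ]]
scene (np.float32(325.5), np.float32(320.75)) 3.25 home px [311.48 310.85] window in case frame at z32: [[ 66.55 -28.66  32.  ]]
top (np.float32(389.5), np.float32(205.75)) 5.95 home px [390.67 211.32] window in case frame at z32: [[54.09  1.75 32.  ]]
top (np.float32(380.75), np.float32(218.25)) 4.175 home px [390.67 211.32] window in case frame at z32: [[15.23 35.87 32.  ]]
```

```bash
python3 drive.py '[{"dx": 0.16, "dz": 1.8}, {"dx": 0.16, "dz": 1.8}, {"dx": 0.13, "dz": 1.5}, {"dx": 0.09, "dz": 1}, {}, {}]'
python3 drive.py '[{"dx": 0.07, "dz": 0.8}, {}, {}]'; python3 look.py 10
```

```text
t: 26.78
tcp_pos: [375.8, -255.5, 38.9]
orientation: [[-0.992, -0.086, 0.087], [-0.086, 0.996, 0.007], [-0.088, -0.0, -0.996]]
ft_force: [-3.1, 2.0, 14.9]
width: 39.5
finger_force: 12.0
t: 27.15
tcp_pos: [375.8, -255.5, 38.2]
orientation: [[-0.992, -0.086, 0.088], [-0.086, 0.996, 0.007], [-0.088, -0.0, -0.996]]
ft_force: [-2.6, 2.8, 17.4]
width: 39.8
finger_force: 12.0
t 27.15 mid [[-44.46  -0.06  28.28]] [-2.63  2.8  17.41]
scene (np.float32(309.5), np.float32(310.5)) 6.4 home px [311.48 310.85] window in case frame at z32: [[30.19  1.5  32.  ]]
top (np.float32(390.25), np.float32(211.75)) 4.7 home px [390.67 211.32] window in case frame at z32: [[33.71  1.56 32.  ]]
```

```bash
python3 drive.py '[{"dx": -0.08, "dz": -0.9}, {"dx": -1, "dz": 0.09}, {"dx": -1, "dz": 0.09}, {"dx": -1, "dz": 0.09}, {}, {}]' - 20
python3 look.py 11
```

```text
t: 28.0
tcp_pos: [378.3, -255.3, 38.3]
orientation: [[-0.993, -0.086, 0.086], [-0.086, 0.996, 0.008], [-0.086, 0.001, -0.996]]
ft_force: [-5.8, 0.2, 7.7]
width: 39.5
finger_force: 20.0
t 28.0 mid [[-41.98  -0.07  28.33]] [-5.82  0.19  7.7 ]
scene (np.float32(310.25), np.float32(310.5)) 6.425 home px [311.48 310.85] window in case frame at z32: [[32.06  1.25 32.  ]]
top (np.float32(389.5), np.float32(206.25)) 7.325 home px [390.67 211.32] window in case frame at z32: [[52.41  1.94 32.  ]]
```

Run:
```python
from h import *
q=np.load('fit.npz')['q']
xs=np.arange(56,92,2.)
for n in("scene","top"):
  for tag in("0","11"):
    g=cv2.imread(f"pics/{n}{tag}.png",0).astype(np.float32)
    for z in(22,32):
        P=np.mean([cv2.remap(g,(c:=proj(n,T(q,[(x,y,z) for x in xs])).astype(np.float32))[:,0],c[:,1],cv2.INTER_LINEAR).ravel() for y in(-12,-6,0,6,12)],axis=0)
        print(n,tag,z,dict(zip(xs.astype(int).tolist(),P.astype(int).tolist())))
# lateral profile at x=45
ys=np.arange(-36,37,3.)
for n in("scene","top"):
  for tag in("0","11"):
    g=cv2.imread(f"pics/{n}{tag}.png",0).astype(np.float32)
    P=np.mean([cv2.remap(g,(c:=proj(n,T(q,[(x,y,32 if tag=="11" else 22) for y in ys])).astype(np.float32))[:,0],c[:,1],cv2.INTER_LINEAR).ravel() for x in(54,58,62)],axis=0);print(n,tag,dict(zip(ys.astype(int).tolist(),P.astype(int).tolist())))
```

```text
scene 0 22 {56: 222, 58: 222, 60: 222, 62: 222, 64: 222, 66: 222, 68: 223, 70: 223, 72: 223, 74: 222, 76: 215, 78: 181, 80: 115, 82: 80, 84: 72, 86: 71, 88: 72, 90: 76}
scene 0 32 {56: 222, 58: 222, 60: 222, 62: 222, 64: 222, 66: 222, 68: 223, 70: 223, 72: 223, 74: 222, 76: 213, 78: 170, 80: 105, 82: 77, 84: 72, 86: 71, 88: 72, 90: 78}
scene 11 22 {56: 87, 58: 89, 60: 91, 62: 94, 64: 97, 66: 97, 68: 98, 70: 97, 72: 98, 74: 104, 76: 114, 78: 116, 80: 100, 82: 78, 84: 70, 86: 69, 88: 70, 90: 75}
scene 11 32 {56: 88, 58: 89, 60: 92, 62: 95, 64: 97, 66: 97, 68: 97, 70: 97, 72: 99, 74: 106, 76: 116, 78: 115, 80: 96, 82: 75, 84: 70, 86: 69, 88: 71, 90: 76}
top 0 22 {56: 162, 58: 162, 60: 163, 62: 163, 64: 163, 66: 163, 68: 163, 70: 163, 72: 163, 74: 163, 76: 161, 78: 156, 80: 137, 82: 108, 84: 83, 86: 67, 88: 61, 90: 60}
top 0 32 {56: 162, 58: 162, 60: 163, 62: 162, 64: 162, 66: 163, 68: 163, 70: 163, 72: 163, 74: 162, 76: 160, 78: 153, 80: 130, 82: 101, 84: 77, 86: 64, 88: 61, 90: 60}
top 11 22 {56: 60, 58: 56, 60: 57, 62: 57, 64: 59, 66: 62, 68: 63, 70: 63, 72: 64, 74: 68, 76: 77, 78: 89
[... 421 characters left out ...]
143, 33: 145, 36: 145}
scene 11 {-36: 139, -33: 139, -30: 137, -27: 131, -24: 130, -21: 96, -18: 80, -15: 89, -12: 89, -9: 89, -6: 89, -3: 89, 0: 89, 3: 90, 6: 91, 9: 92, 12: 93, 15: 95, 18: 104, 21: 146, 24: 129, 27: 134, 30: 141, 33: 141, 36: 141}
top 0 {-36: 98, -33: 98, -30: 99, -27: 98, -24: 112, -21: 141, -18: 159, -15: 162, -12: 161, -9: 162, -6: 163, -3: 162, 0: 162, 3: 163, 6: 163, 9: 163, 12: 163, 15: 163, 18: 163, 21: 160, 24: 132, 27: 109, 30: 103, 33: 102, 36: 103}
top 11 {-36: 98, -33: 97, -30: 95, -27: 90, -24: 88, -21: 99, -18: 74, -15: 59, -12: 55, -9: 56, -6: 58, -3: 62, 0: 65, 3: 67, 6: 62, 9: 59, 12: 60, 15: 59, 18: 63, 21: 85, 24: 123, 27: 108, 30: 103, 33: 102, 36: 103}
```

The window sits at home once the image bias is allowed for, with the front about 76 in x and y centred. I release and retract.

```bash
python3 drive.py '[{"dx": -0.04, "dz": -0.4}, {}, {}]' - 6
python3 drive.py '[{}, {}, {}, {}, {}]' 60 6
python3 drive.py '[{"dx": -0.26, "dz": -3}, {"dx": -0.7, "dz": -8}, {"dx": -1.7, "dz": -20}, {"dx": -3.5, "dz": -40}, {"dx": -4.4, "dz": -50}, {"dx": -4.4, "dz": -50}, {"dx": -4.4, "dz": -50}, {"dx": -4.4, "dz": -50}, {}]'
cat > prof.py <<'E'
from h import *
q=np.load('fit.npz')['q']
xs=np.arange(-76,92,4.);ys=np.arange(-36,37,4.)
ims={n:ctrl.read_camera(n) for n in("scene","top","wrist")};k=ctrl.get_calibration("wrist")
for n,im in ims.items():
    cv2.imwrite(f"pics/{n}12.png",im[:,:,::-1])
    pr=(lambda P:wproj(k,P)) if n=="wrist" else (lambda P:proj(n,P))
    S=lambda L:cv2.remap(im,(c:=pr(T(q,L)).astype(np.float32))[:,0],c[:,1],cv2.INTER_LINEAR)[:,0].astype(int)
    P=np.array([S([(x,y,32) for x in xs]) for y in(-15,0,15)]);print(n,"x",xs.astype(int).tolist()); print(P.mean(1).astype(int) if 0 else P[:,:,:2].tolist().__str__() if 0 else P.min(2))
    for x in(-55,60): print("y at",x,dict(zip(ys.astype(int).tolist(),S([(x,y,32) for y in ys]).min(1).tolist())))
E
python3 prof.py
```

```text
t: 28.48
tcp_pos: [378.7, -255.2, 38.4]
orientation: [[-0.993, -0.086, 0.087], [-0.086, 0.996, 0.008], [-0.087, 0.001, -0.996]]
ft_force: [-0.8, -0.4, -0.6]
width: 40.0
finger_force: 6.0
t: 29.1
tcp_pos: [378.7, -255.3, 38.6]
orientation: [[-0.993, -0.086, 0.087], [-0.086, 0.996, 0.008], [-0.087, 0.001, -0.996]]
ft_force: [-0.0, 0.2, -0.1]
width: 60.0
finger_force: 0.0
t: 30.22
tcp_pos: [379.2, -255.8, 314.3]
orientation: [[-0.992, -0.086, 0.091], [-0.086, 0.996, 0.002], [-0.091, -0.006, -0.996]]
ft_force: [0.3, 0.2, -0.6]
width: 59.9
finger_force: 0.0
scene x [-76, -72, -68, -64, -60, -56, -52, -48, -44, -40, -36, -32, -28, -24, -20, -16, -12, -8, -4, 0, 4, 8, 12, 16, 20, 24, 28, 32, 36, 40, 44, 48, 52, 56, 60, 64, 68, 72, 76, 80, 84, 88]
[[ 64  65  62  67  71  68  56  70  71  74  68  52  74  75  76  76  78  77
   79  78  78  80  79  81  80  85 107 141 112  96  83  82  84  84  85  85
   85  87  90  76  55  57]
 [ 44  44  43  43  43  57  51  69  70  71  60  50  74  76  77  82  87  87
   88  82  80  80  80 113 227 208 163 208 195 159 244 185  84  85  86  86
   86  83  89  76  54  54]

[... 1954 characters left out ...]
97 195 203 194 180 181 183 173 162 162 161 168 170 170
  169 167 158 153 153 193 248 247 244 247 247 245 247 248 167 137 134 132
  132 133 114  93  99 109]
 [232 191 145 193 206 201 195 187 192 192 192 181 172 180 180 178 178 178
  178 169 165 161 161 159 157 231 248 247 247 249 220 146 144 144 140 140
  136 138 112  94 101 108]]
y at -55 {-36: 223, -32: 224, -28: 226, -24: 218, -20: 152, -16: 184, -12: 184, -8: 180, -4: 186, 0: 193, 4: 188, 8: 193, 12: 193, 16: 191, 20: 212, 24: 231, 28: 232, 32: 232, 36: 233}
y at 60 {-36: 189, -32: 190, -28: 191, -24: 219, -20: 225, -16: 129, -12: 130, -8: 133, -4: 133, 0: 134, 4: 136, 8: 138, 12: 140, 16: 141, 20: 228, 24: 217, 28: 213, 32: 215, 36: 215}
```

The bar is home: it spans x -67..75 in the case, the window is at about 34.5, and the sides are at ±19.5. Now the lid. I close the fingers and work out the path behind it.

Run:
```python
from h import *; from kin import *
q=np.load('fit.npz')['q'];R0=orient(q[2],0);s=ctrl.read_state();j=s["joint_positions"]
pos=lambda x,z:T(q,(x,0,z+25))[0]
go(pos(165,290),R0)
C=lambda a,r=175:(95-r*np.cos(a)+22*np.sin(a)+9,30+r*np.sin(a)+22*np.cos(a))
for x,z in((165,290),(165,200)): j,e=ik(pos(x,z),R0,j);print(j,e)
for d in range(98,-1,-14):
    c=C(np.radians(d)); j,e=ik(pos(*c),R0,j); print(d,np.array(c),j,round(e,2))
```

```text
rot [0.12 4.93 0.01] shift in new axes [-207.74   -0.22   -5.2 ] in current axes [-207.42   -0.25   12.69] world [206.99  17.57   5.2 ]
[ -32.78   28.96   54.15   -0.     96.89 -127.69] 7.958078640513122e-13
[ -32.78   31.68   64.01   -0.     84.32 -127.69] 3.410605131648481e-13
98 [150.14 200.24] [ -33.63   30.33   66.42    0.     83.25 -128.55] 0.0
84 [107.59 206.34] [ -36.29   26.33   72.41    0.     81.26 -131.2 ] 0.0
70 [ 64.82 201.97] [ -39.31   22.94   78.87   -0.     78.18 -134.23] 0.0
56 [ 24.38 187.38] [ -42.55   20.49   85.51    0.     74.   -137.46] 0.0
42 [-11.33 163.45] [ -45.76   19.3    92.     -0.     68.7  -140.67] 0.0
28 [-40.19 131.58] [ -48.62   19.65   98.03    0.     62.33 -143.54] 0.0
14 [-60.48  93.68] [ -50.8    21.7   103.2    -0.     55.09 -145.72] 0.0
0 [-71.  52.] [ -51.99   25.41  107.13    0.     47.46 -146.9 ] 0.0
```

```bash
python3 drive.py '[{"drx": 0.12, "dry": 4.93}, {"dx": -30, "dz": -1}, {"dx": -45, "dz": -1}, {"dx": -45, "dz": -1}, {"dx": -45, "dz": -1}, {"dx": -30, "dz": -1}, {"dx": -12.7}, {}, {}]' 0 10
python3 -c "
from h import *
q=np.load('fit.npz')['q'];R0=orient(q[2],0);go(T(q,(165,0,225))[0],R0)
import cv2
c=ctrl.read_camera('scene');cv2.imwrite('pics/s13.png',c[:,:,::-1])"
```

```text
t: 31.5
tcp_pos: [585.1, -237.6, 315.1]
orientation: [[-0.996, -0.086, -0.0], [-0.086, 0.996, -0.001], [0.0, -0.001, -1.0]]
ft_force: [0.3, -0.2, -0.0]
width: 0.5
finger_force: 0.0
 rot [-0.03 -0.02 -0.  ] shift in new axes [-0.28  0.2  90.09] in current axes [-0.31  0.25 90.09] world [  0.26   0.23 -90.09]
```

```bash
python3 drive.py '[{"dz": 30}, {"dz": 30}, {"dz": 30}, {}]'
python3 drive.py '[{"dx": 5}, {"dx": 5}, {"dx": 5}, {"dx": 10.6, "dz": -1.5}, {"dx": 10.6, "dz": -1.5}, {"dx": 10.6, "dz": -1.5}, {"dx": 10.6, "dz": -1.5}]'
```

```text
t: 32.05
tcp_pos: [584.7, -237.5, 224.2]
orientation: [[-0.996, -0.085, -0.002], [-0.085, 0.996, 0.001], [0.002, 0.001, -1.0]]
ft_force: [0.4, -0.2, -0.1]
width: 0.5
finger_force: 0.0
t: 32.92
tcp_pos: [527.8, -242.7, 231.7]
orientation: [[-0.996, -0.086, 0.001], [-0.086, 0.996, -0.001], [-0.001, -0.001, -1.0]]
ft_force: [1.7, -0.2, -1.1]
width: 0.7
finger_force: 0.6
```

```bash
python3 drive.py '[{"dx": 10.7, "dz": 1.1}, {"dx": 10.7, "dz": 1.1}, {"dx": 10.7, "dz": 1.1}, {"dx": 10.7, "dz": 1.1}, {"dx": 10.1, "dz": 3.65}, {"dx": 10.1, "dz": 3.65}, {"dx": 10.1, "dz": 3.65}, {"dx": 10.1, "dz": 3.65}]'
python3 -c "
from h import *
q=np.load('fit.npz')['q'];s=ctrl.read_state();print(inv(q,(s['tcp_pos']+25*s['orientation'][:,2])[None]))"
```

```text
t: 33.92
tcp_pos: [445.1, -249.8, 212.3]
orientation: [[-0.996, -0.086, 0.001], [-0.086, 0.996, -0.001], [-0.001, -0.001, -1.0]]
ft_force: [0.9, -0.3, 0.0]
width: 0.7
finger_force: 0.4
[[ 24.16  -0.37 187.27]]
```

The tool is in contact with about 1.5 N and the lid is following. I continue the arc down.

```bash
python3 drive.py '[{"dx": 8.9, "dz": 6}, {"dx": 8.9, "dz": 6}, {"dx": 8.9, "dz": 6}, {"dx": 8.9, "dz": 6}, {"dx": 7.2, "dz": 8}, {"dx": 7.2, "dz": 8}, {"dx": 7.2, "dz": 8}, {"dx": 7.2, "dz": 8}]'
python3 drive.py '[{"dx": 5.1, "dz": 9.5}, {"dx": 5.1, "dz": 9.5}, {"dx": 5.1, "dz": 9.5}, {"dx": 5.1, "dz": 9.5}, {"dx": 2.6, "dz": 10.4}, {"dx": 2.6, "dz": 10.4}, {"dx": 2.6, "dz": 10.4}, {"dx": 2.6, "dz": 9}, {}]'
python3 -c "
from h import *
q=np.load('fit.npz')['q'];s=ctrl.read_state();print(inv(q,(s['tcp_pos']+25*s['orientation'][:,2])[None]))"
```

```text
t: 34.92
tcp_pos: [381.3, -255.4, 156.0]
orientation: [[-0.996, -0.086, 0.001], [-0.086, 0.996, -0.001], [-0.001, -0.001, -1.0]]
ft_force: [1.2, -0.2, 0.2]
width: 0.5
finger_force: 0.3
t: 36.05
tcp_pos: [350.9, -258.1, 77.8]
orientation: [[-0.996, -0.086, 0.001], [-0.086, 0.996, -0.001], [-0.001, -0.001, -1.0]]
ft_force: [-0.6, 0.2, -0.2]
width: 0.6
finger_force: 0.0
[[-70.39  -0.57  52.84]]
```

```bash
python3 drive.py '[{"dz": 0.7}, {"dz": 0.7}, {}]'; python3 drive.py '[{"dz": 0.6}, {"dz": 0.4}, {}]'
```

```text
t: 36.42
tcp_pos: [351.0, -258.2, 77.3]
orientation: [[-0.996, -0.086, 0.001], [-0.086, 0.996, -0.002], [-0.001, -0.002, -1.0]]
ft_force: [-1.4, 0.7, 6.9]
width: 0.7
finger_force: 3.2
t: 36.8
tcp_pos: [351.0, -258.2, 77.1]
orientation: [[-0.996, -0.086, 0.002], [-0.086, 0.996, -0.002], [-0.001, -0.003, -1.0]]
ft_force: [-5.0, 2.8, 19.3]
width: 0.5
finger_force: 9.7
```

The lid is hard down at z 52 with a stiff 19 N reaction, so it is shut. I lift clear and compare the bystanders with the first picture.

```bash
python3 drive.py '[{"dz": -5}, {"dz": -20}, {"dz": -40}, {"dz": -50}, {"dz": -50}, {}, {}, {}, {}]'
python3 - <<'E'
from h import *
q=np.load('fit.npz')['q']
for n in("scene","top"):
    im=ctrl.read_camera(n)[:,:,::-1];cv2.imwrite(f"pics/{n}14.png",im);a=cv2.imread(f"pics/{n}0.png")
    B={"scene":dict(bottle=(276,184,308,224),tip=(244,94,292,134),flask=(340,106,392,140),lamp=(345,25,418,110)),"top":dict(bottle=(296,211,322,237),tip=(207,225,238,266),flask=(256,165,268,180),lamp=(203,110,255,168))}[n]
    for b,(x0,y0,x1,y1) in B.items():
        f=lambda i:np.float32(cv2.cvtColor(i[y0:y1,x0:x1],cv2.COLOR_BGR2GRAY)); print(n,b,cv2.phaseCorrelate(f(a),f(im)))
    g=cv2.cvtColor(im,cv2.COLOR_BGR2GRAY).astype(np.float32)
    for z in(52,):
        xs=np.arange(-115,116,5.);c=proj(n,T(q,[(x,-40,z) for x in xs])).astype(np.float32);print(n,cv2.remap(g,c[:,0],c[:,1],cv2.INTER_LINEAR).ravel().astype(int))
E
```

```text
t: 37.92
tcp_pos: [350.7, -257.8, 240.0]
orientation: [[-0.996, -0.086, -0.0], [-0.086, 0.996, 0.0], [0.0, 0.0, -1.0]]
ft_force: [0.0, 0.6, 0.3]
width: 0.2
finger_force: 0.0
scene bottle ((-0.029655100367101284, 0.01996653337615939), 0.99263856112957)
scene tip ((0.06534425890376383, 0.05143185672499939), 1.0088859503467877)
scene flask ((0.06406852265757479, -0.027391166359652885), 0.725991551768142)
scene lamp ((0.7788281342533239, -0.26592743323174517), 0.6542969247323496)
scene [ 53  70  69  71  83  90 103  78  86 101 138 175 176 158 156 157 157 158
 158 158 158 159 160 161 160 160 161 161 162 163 163 163 164 164 164 165
 165 168 184 186 185 187 108  34  37  37  37]
top bottle ((0.6857801631046652, 0.5894393406462282), 0.9938876135032036)
top tip ((-0.005585060883756654, 0.5471914399735383), 0.9021989862124126)
top flask ((0.044179670247928904, 0.5275467965336116), 0.9535988370577494)
top lamp ((-0.07892567320262955, 0.0003433482921586517), 0.8233801104404308)
top [106 116 127 138 145 152 159 164 167 171 173 155 186 188 188 188 186 150
 101 105  85  75  64 115 131 130 129 129 130 130 131 130 129 130 131 132
 132 131 134 141 141 144 141  51  20  22  22]
```

```bash
python3 -c "
from bench import ctrl
print(ctrl.hand_in())"
```

```text
the job is handed in; nothing more can be done
None
```

The slider is out of the condenser and lies flat, window up, in its pocket with the lid pressed fully shut. I handed the job in at about 38 s. The bar slipped and pitched in the grip on the way, so I levelled it against the pocket floor. The bottle, tip box and flask showed no shift in the final pictures.

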